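Stow the piled-up tackle before casting off

ROBOT

A 7-joint arm with a two-finger parallel gripper is mounted at the origin on the work surface. World frame = base frame: x ahead of the robot, y to its left, z up, the work surface at z = 0. Lengths are in m, angles in rad, forces in N, time in s.
With the tool pointing down it reaches from about 0.425 to 0.925 m from the base axis. Payload 6.8 kg.
Tool frame: the origin (TCP) lies at the very end of the fingers, on their centre line; the grasp point (between the pads) lies 19 mm behind it; z points along the fingers, y is the line along which they close (so a half turn about z gives the same grasp; the last joint's range is limited). The gripper opens to 85 mm and grips with 20 to 120 N. Pads are 22 mm wide; open, the fingers measure 114 mm over their backs; the gripper's body (76 mm by 85 mm) begins 54 mm behind the grasp point. The pads swing forward as they close: fully open they stand 13 mm farther back than shut.
Start: joints at [1.148, 0.477, 0.022, 1.555, -0.011, 1.109, -0.083], TCP at [0.209, -0.642, 0.208] pointing down, gripper open.
Joint ranges: [-2.96, 2.96], [-0.34, 2.1], [-1.41, 1.46], [0.24, 2.44], [-1.37, 4.51], [0.17, 1.92], [-2.96, 2.96]. Speed limits (rad/s): [2.39, 2.39, 3.14, 3.14, 3.14, 3.14, 3.14].

INTERFACE

Orientations are given as a rotation vector (axis times angle).
In Python, from bench import get_obs, grab_frame, hand_in gives the robot as it stands.
- The arm moves only by the tool drive_tool, never from a script. Its argument "rows" is a list of rows, each an object with "offset": the shift along the tool's x, y, z as a fraction of full scale, a list of three; "rotation": the turn, a rotation vector about the tool's x, y, z as a fraction of full scale, a list of three; "claw": the opening, from 0 (shut) to 1 (fully open). In form: [{"offset": [tx, ty, tz], "rotation": [wx, wy, wz], "claw": claw}, ...]. A call has 1 to 20 rows; each row is the pose to reach, as a shift and turn from the pose commanded when the call began, along the tool's axes at that moment; what a row does not reach only later rows make up. Full scale, the value 1, is 0.15 m for a shift and 2 rad for a turn. A row lasts 1/12 s, in which the tool goes at most 41.7 mm and 7.16 degrees, less where a joint would pass 70% of its speed; a pose out of reach is approached as far as the arm can. A call with a number of a shift or a turn outside -1 to 1 is refused whole. A call with a gripper value outside its range is refused whole. The fingers move at their own pace and stop on an object; "force" is the grip in N (left out, the last holds). Time passes only in rows, so rows that repeat a pose let the fingers close. It gives the time, the measured TCP pose, the force, the opening and the grip force at its end, in the units of the state.
- get_obs(): the state, without advancing time (a new reading comes with each control period).
- grab_frame(name): name is "side" or "top" or "wrist"; returns a dict with "frame" (480x640x3 uint8, red, green, blue), "z_map" (480x640 float32, m along the optical axis (not along the pixel's ray), 0 where there is no reading), "vfov" (degrees; the focal length in pixels is half the picture's height over the tangent of half this angle, whatever the lens; pixels are square), "cx", "cy" (the principal point, pixels), "D" ([k1, k2, p1, p2, k3] as OpenCV has them; the pictures are not rectified), "R" (3x3) and "t" (3): a world point X has camera coordinates R X + t. Camera axes: x right, y down, z forward; pixel columns grow to the right and rows downward; lengths in m; the calibration is good to about 2 mm. A picture is of the moment at which its call begins.
- hand_in(): hands the job in; it is judged then, once.
The state is a dict: "clock": time; "joints": joint angles; "qvel": joint speeds; "tau": joint torques, N m; "tcp_pos": TCP position; "orientation": TCP orientation; "contact_force": force on the tool from outside, world axes, zero at the start; "moment": the same for the moment, N m; "grip_width": finger opening in m; "gripper_force": force on a finger pad.
Only numpy, scipy, OpenCV 4.12 (cv2) and the standard library are available. Lean on these libraries where they do the work, as an engineer would, in place of code of your own. Each camera call takes 0.05 s, during which the arm holds its last target. There are 200 camera calls.

TASK

We are about to cast off, so take the pile of tackle apart from the top down, one thing at a time, and stow each thing upright where it cannot slide: the float standing on the floor of the white bowl, the glass jar down in the round hole of the wooden jar holder, the spool over the post of the spool stand and flat on its base, and the tin flat in the top tier of the grey stacking tray. Set things down rather than dropping them, let go of each before taking the next, never tip the jar over, and leave the mug and the torch standing where they are.

Things in the scene. Friction and masses are not known exactly. Their poses are not given: they have to be found in the camera images.
- float: red hard silicone barrel float, top of the pile at the start: 28 mm diameter (21 mm across its flat ends), 36 mm high, 30 g, standing on the jar's lid. Origin: centre of its underside; z up along its axis. Round, so its yaw does not matter.
- jar: small clear glass jar with a closed brass-coloured screw lid, 40 mm diameter (glass and lid alike), 60 mm high, about 110 g, standing on the spool. Origin: centre of its underside; z up along its axis. Round.
- spool: orange plastic reel spool, empty, lying flat: flanges 54 mm diameter and 7 mm thick at bottom and top, 32 mm high in all, core 38 mm, through bore 26 mm diameter, 45 g; it lies on the tin. Origin: centre of its underside on the bore's axis; z up along the bore. Round.
- tin: round steel tin with a knurled twist cap, bottom of the pile: 68 mm diameter, 32 mm high, about 170 g, standing on the shelf top. Origin: centre of its underside; z up. Round.
- bowl: fixed white enamel bowl with a dark rim: outside diameter 120 mm at the rim and 92 mm at the foot, 36 mm high, flat inner floor about 86 mm across, 4 mm above the shelf top. Origin: centre of its underside. The float stands on its floor.
- fiddle: fixed dark wooden jar holder: square block 100 x 100 x 20 mm with one round hole, 61 mm diameter and 16 mm deep (its floor is 4 mm above the shelf top). Origin: centre of its underside, under the centre of the hole. The jar stands in the hole.
- spindle: fixed spool stand: round dark steel base 80 mm diameter and 10 mm thick with a thin upright steel post, 8 mm diameter, whose top is 53 mm above the shelf top. Origin: centre of the base's underside, on the post's axis. The spool drops over the post and lies on the base.
- tray: fixed grey plastic stacking tray of three equal rectangular tiers, one over the other, each 140 mm (its x) by 180 mm (its y) outside with 4 mm walls; the open top tier has its floor 76 mm and its rim 98 mm above the shelf top. Origin: centre of the underside of the lowest tier; x along the short side, y along the long side. The tin stands anywhere flat on the top tier's floor.
- mug: bystander: blue mug, 74 mm diameter, 75 mm high, handle on its +y side, standing loose on the shelf top. Origin: centre of its underside. To be left alone.
- torch: bystander: black pocket torch standing loose on its wider head (38 mm diameter), 27 mm barrel, 108 mm high. Origin: centre of its underside. To be left alone.
Things that resemble listed ones, but are neither listed nor needed, are in the scene too. Of the things that look like the bowl, the smaller one is meant.

How it is judged:
On the way, in this order (a step that is already met when the one before it is completed fails the run):
1. the float stands in the bowl, let go; the rest of the pile is still where it stood (horizontal distance between float and bowl below 0.035 m and z of float in the frame of bowl between 0 and 0.009 m and angle between float's own z axis and vertical below 0.12 rad and contact force between the fingers and float below 0.05 N and distance of each of jar, spool, tin from where it was at the start of the episode below 0.05 m), for 0.2 s.
2. the jar stands in the holder's hole, let go; the rest of the pile is still where it stood (horizontal distance between jar and fiddle below 0.0125 m and z of jar in the frame of fiddle between 0 and 0.008 m and angle between jar's own z axis and vertical below 0.12 rad and contact force between the fingers and jar below 0.05 N and distance of each of spool, tin from where it was at the start of the episode below 0.05 m), for 0.2 s.
3. the spool lies on the stand's base over the post, let go; the rest of the pile is still where it stood (horizontal distance between spool and spindle below 0.011 m and z of spool in the frame of spindle between 0.006 and 0.014 m and angle between spool's own z axis and vertical below 0.12 rad and contact force between the fingers and spool below 0.05 N and distance of tin from where it was at the start of the episode below 0.05 m), for 0.2 s.
4. the tin stands in the top tier, let go (x of tin in the frame of tray between -0.034 and 0.034 m and y of tin in the frame of tray between -0.054 and 0.054 m and z of tin in the frame of tray between 0.072 and 0.08 m and angle between tin's own z axis and vertical below 0.12 rad and contact force between the fingers and tin below 0.05 N), for 0.2 s.
At the end, for the whole second after the job is handed in: All let go, at rest, upright within 7 degrees, seated within 4 mm in height: float on the bowl floor (within 35 mm of its centre), jar on the floor of the holder's hole, spool over the post on the stand's base, tin on the floor of the tray's top tier, inside its walls (horizontal distance between float and bowl below 0.035 m and z of float in the frame of bowl between 0 and 0.009 m and angle between each of float, jar, spool, tin's own z axis and vertical below 0.12 rad and linear speed of each of float, jar, spool, tin below 0.02 m/s and horizontal distance between jar and fiddle below 0.0125 m and z of jar in the frame of fiddle between 0 and 0.008 m and horizontal distance between spool and spindle below 0.011 m and z of spool in the frame of spindle between 0.006 and 0.014 m and x of tin in the frame of tray between -0.034 and 0.034 m and y of tin in the frame of tray between -0.054 and 0.054 m and z of tin in the frame of tray between 0.072 and 0.08 m); the robot touches nothing.
It fails at once if a thing was dropped (it fell more than about 3 cm) ((linear speed of float above 0.75 m/s and contact force between the fingers and float below 0.05 N) or (linear speed of jar above 0.75 m/s and contact force between the fingers and jar below 0.05 N) or (linear speed of spool above 0.75 m/s and contact force between the fingers and spool below 0.05 N) or (linear speed of tin above 0.75 m/s and contact force between the fingers and tin below 0.05 N)).
It fails at once if the glass jar was tipped (angle between jar's own z axis and vertical above 0.6 rad).
It fails at once if the mug or the torch was moved or knocked over (distance of any of mug, torch from where it was at the start of the episode above 0.03 m or angle between any of mug, torch's own z axis and vertical above 0.3 rad).
It also fails if it takes over 128 s, if anything falls off the work surface, if the arm or the gripper's body presses on something with over 40 N, if the wrist force passes 120 N, or if a joint passes its speed limit or range.

## Working session

There is one attempt and no reset: what is moved stays moved. The work goes in short steps, Python scripts to look and compute and a tool call to move; the robot and the scene stay as the last step left them, time stands still between calls to the robot, and variables do not carry over. Pictures are saved under pics/ and viewed, at most 14 in all, crops included, and the job is handed in when it is done.

Besides the shell and the picture viewer there is one more tool, called after ">>>" as a command line: name --argument value ..., lists and objects as JSON in quotes. drive_tool: Moves the arm, as the interface text tells. Its arguments: {"type":"object","properties":{"rows":{"type":"array","items":{"type":"object","properties":{"offset":{"type":"array","items":{"type":"number"}},"rotation":{"type":"array","items":{"type":"number"}},"claw":{"type":"number"}}}},"force":{"type":"number"}},"required":["rows"]}

```bash
mkdir -p pics; cat > h.py <<'E'
import numpy as np, cv2
from bench import get_obs, grab_frame
from scipy.spatial.transform import Rotation as Ro
def snap(n,f):
    d=grab_frame(n); cv2.imwrite(f'pics/{f}.png',d['frame'][:,:,::-1]); np.savez(f'pics/{f}.npz',**d); return d
def load(f): return dict(np.load(f'pics/{f}.npz'))
def K(d):
    f=240/np.tan(np.radians(float(d['vfov']))/2); return np.array([[f,0,d['cx']],[0,f,d['cy']],[0,0,1.]])
def rays(d,uv):
    uv=np.array(uv,float).reshape(-1,1,2); p=cv2.undistortPoints(uv,K(d),d['D'])[:,0]
    return np.c_[p,np.ones(len(p))]
def at_z(d,uv,z):
    r=rays(d,uv)@d['R']; c=-d['R'].T@d['t']; return c+r*((z-c[2])/r[:,2])[:,None]
def cloud(d):
    v,u=np.mgrid[:480,:640]; r=rays(d,np.stack([u,v],-1)); X=(r*d['z_map'].reshape(-1,1)-d['t'])@d['R']
    X[d['z_map'].ravel()==0]=np.nan; return X.reshape(480,640,3)
E
python3 -c "
from h import *
print(get_obs())
for n in ['side','top']:
    d=snap(n,n+'0'); print(n,d['vfov'],d['D'],-d['R'].T@d['t'],d['R'][2])
"
```

```text
{'clock': 0.0, 'joints': array([ 1.14787884,  0.47782002,  0.02231338,  1.55646234, -0.01149826,
        1.1092641 , -0.08308228]), 'qvel': array([ 1.79148941e-03,  9.77156245e-04, -1.85912422e-03,  1.08396475e-03,
       -1.26302142e-04,  1.61181032e-04, -3.43018884e-05]), 'tau': array([-4.97675937e-04, -5.96438026e+01,  1.60768960e+00, -2.81189364e+01,
        1.24645833e-02,  9.53784096e-03,  1.07227901e-06]), 'tcp_pos': array([ 0.20881144, -0.64122506,  0.20650728]), 'orientation': array([-3.10097942e+00, -4.92293894e-01,  6.43501436e-04]), 'contact_force': array([-0.05297218, -0.26991353,  0.43003827]), 'moment': array([-0.00584496,  0.04047637,  0.00857647]), 'gripper_force': 0.0, 'grip_width': 0.08549959359860311}
side 50.61109070711341 [-0.12258834  0.          0.          0.          0.        ] [ 0.473801   -0.82021281  0.73445375] [ 0.02143201  0.78328917 -0.62128797]
top 52.271475993663444 [0.0106002 0.        0.        0.        0.       ] [0.39234727 0.03391798 1.22390859] [ 0.09212067 -0.03304511 -0.99519938]
```

View pics/top0.png

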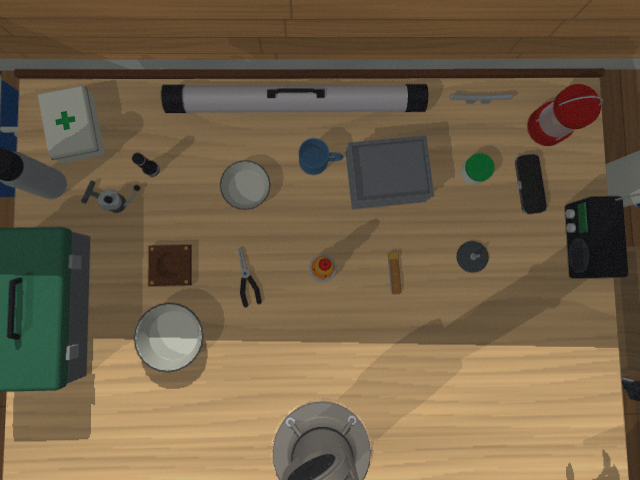

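View pics/side0.png

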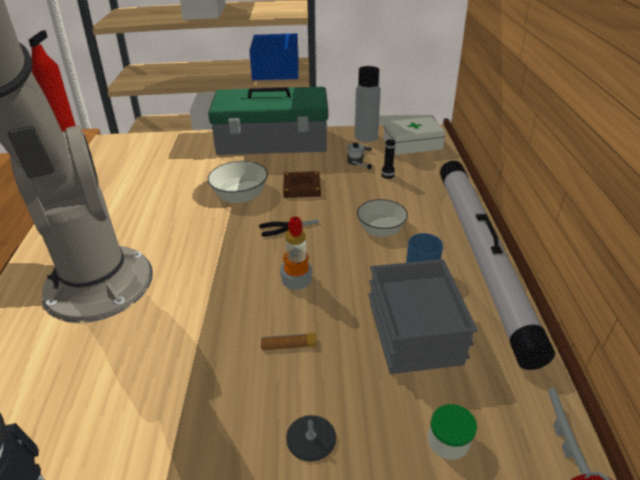

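```bash
cat > m.py <<'E'
from h import *
d=load('top0'); X=cloud(d); s=load('side0'); Y=cloud(s)
def c(X,box,lo,hi,name):
    u0,v0,u1,v1=box; P=X[v0:v1,u0:u1].reshape(-1,3); P=P[(P[:,2]>lo)&(P[:,2]<hi)]
    if len(P)<5: print(name,'none');return
    q=P[:,:2].astype(np.float32); (cc,r)=cv2.minEnclosingCircle(q); m=cv2.minAreaRect(q)
    print(name,len(P),'mean',P.mean(0).round(4),'circ',np.round(cc,4),round(r,4),'rect',np.round(m[0],4),np.round(m[1],4),round(m[2],1))
c(X,(215,155,277,215),.025,.05,'bowl rim')
c(X,(140,238,200,292),.012,.03,'fiddle')
c(X,(450,235,495,278),.006,.02,'spindle base')
c(X,(450,235,495,278),.03,.07,'post')
c(X,(338,130,440,215),.085,.11,'tray rim')
c(X,(338,130,440,215),.07,.08,'tray floor')
c(X,(295,130,330,180),.06,.09,'mug')
c(X,(125,145,165,180),.09,.12,'torch')
c(X,(300,245,345,290),.15,.17,'float top')
c(X,(300,245,345,290),.115,.135,'jar lid')
c(X,(300,245,345,290),.055,.075,'spool')
c(X,(300,245,345,290),.02,.04,'tin')
c(Y,(280,420,345,465),.006,.02,'S spindle base')
c(Y,(280,420,345,465),.03,.07,'S post')
c(Y,(275,165,330,205),.014,.03,'S fiddle')
c(Y,(280,205,320,295),.15,.17,'S float')
c(Y,(280,205,320,295),.115,.13,'S lid')
P=X[256:275,160:182];print('fiddle min z',P[...,2].round(3))
print('table z',np.nanmedian(X[300:330,400:500,2]),np.nanmedian(Y[370:400,320:370,2]))
# enlarged crops
f=d['frame'];g=s['frame']
r=lambda a,w,h:cv2.resize(a,(w,h),interpolation=cv2.INTER_CUBIC)
cv2.imwrite('pics/c1.png',np.vstack([np.hstack([r(f[240:290,297:347],270,300),r(f[235:285,448:498],270,300),r(f[240:290,145:195],260,300)]),np.hstack([r(g[210:295,255:340],400,300),r(g[155:220,260:345],400,300)])])[:,:,::-1])
E
python3 m.py
```

```text
bowl rim 498 mean [0.6547 0.1847 0.0347] circ [0.6474 0.1798] 0.0616 rect [0.6476 0.1803] [0.1199 0.1203] 89.2
fiddle 1279 mean [0.4529 0.3647 0.0208] circ [0.4528 0.3647] 0.0704 rect [0.4531 0.3648] [0.1023 0.101 ] 1.2
spindle base 758 mean [ 0.4629 -0.384   0.0105] circ [ 0.453  -0.3794] 0.0609 rect [ 0.4635 -0.3863] [0.1108 0.0905] 79.8
post 15 mean [ 0.4641 -0.384   0.0457] circ [ 0.4641 -0.3852] 0.0041 rect [ 0.4638 -0.3844] [0.0072 0.0053] 23.0
tray rim 1125 mean [ 0.6731 -0.1746  0.0974] circ [ 0.6671 -0.169 ] 0.1181 rect [ 0.668  -0.1697] [0.149  0.1891] 5.1
tray floor 3465 mean [ 0.6703 -0.1712  0.0764] circ [ 0.6705 -0.1714] 0.1058 rect [ 0.6702 -0.1711] [0.1303 0.1706] 4.8
mug 204 mean [0.7152 0.0098 0.072 ] circ [0.7153 0.0102] 0.0375 rect [0.7146 0.011 ] [0.0725 0.0723] 49.4
torch 147 mean [0.6947 0.4137 0.1072] circ [0.6947 0.4166] 0.0155 rect [0.6962 0.4154] [0.0283 0.026 ] 49.6
float top 116 mean [ 0.4439 -0.0078  0.1589] circ [ 0.4442 -0.0082] 0.0133 rect [ 0.444  -0.0077] [0.0244 0.0246] 88.7
jar lid 128 mean [ 0.4414 -0.006   0.1245] circ [ 0.4433 -0.0074] 0.0203 r
[... 3269 characters left out ...]
22]
 [ 0.003  0.003  0.005  0.005  0.006  0.006  0.006  0.004  0.006  0.001
   0.004  0.004  0.002  0.     0.003  0.002  0.004  0.005  0.004  0.001
   0.002  0.02 ]
 [ 0.005  0.006  0.007  0.003  0.005  0.002  0.001  0.005  0.004  0.002
   0.003    nan  0.003  0.003  0.002  0.003  0.002  0.005  0.008  0.001
   0.024  0.022]
 [ 0.011  0.     0.008  0.009  0.002  0.006  0.006  0.003  0.003  0.004
   0.004  0.004  0.005  0.004  0.004  0.004  0.005  0.01   0.002  0.023
   0.021  0.02 ]
 [ 0.018  0.01   0.005 -0.001  0.007  0.004  0.005  0.003  0.005  0.005
   0.009  0.002  0.003  0.01   0.004  0.007  0.008  0.009  0.019  0.022
   0.019  0.023]]
table z 0.000304519852736531 -0.0001305538180001285
```

View pics/c1.png

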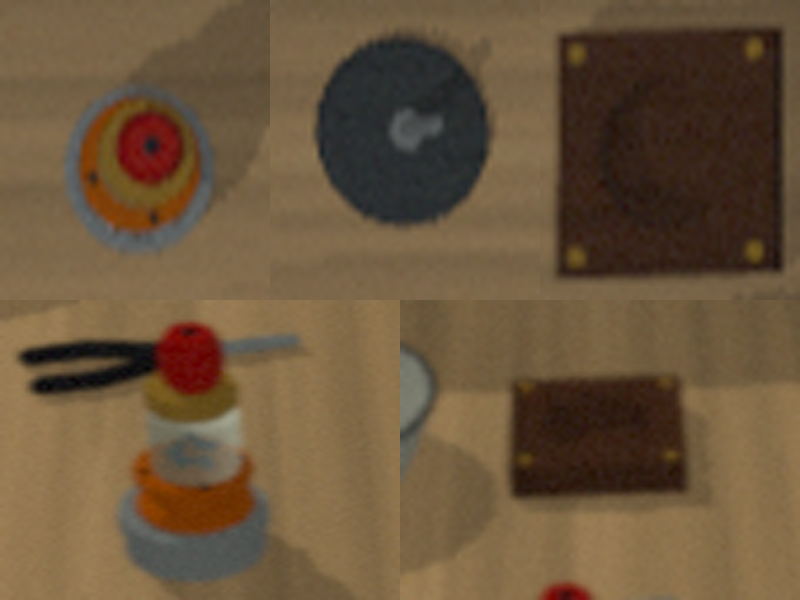

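The top view shows the pile at about (324,264), the smaller bowl at (245,185), the holder at (170,265), the spool stand at (473,257) and the tray at (390,172). The crops agree with the depth-based centres. Next I square the tool up (tool x along +y, tool y along +x) and raise it.

>>> drive_tool --rows '[{"offset": [0,0,-0.5],"rotation": [0,0,-0.628],"claw": 1},{"offset": [0,0,-0.5],"rotation": [0,0,-0.628],"claw": 1},{"offset": [0,0,-0.5],"rotation": [0,0,-0.628],"claw": 1},{"offset": [0,0,-0.5],"rotation": [0,0,-0.628],"claw": 1},{"offset": [0,0,-0.5],"rotation": [0,0,-0.628],"claw": 1},{"offset": [0,0,-0.5],"rotation": [0,0,-0.628],"claw": 1},{"offset": [0,0,-0.5],"rotation": [0,0,-0.628],"claw": 1},{"offset": [0,0,-0.5],"rotation": [0,0,-0.628],"claw": 1},{"offset": [0,0,-0.5],"rotation": [0,0,-0.628],"claw": 1},{"offset": [0,0,-0.5],"rotation": [0,0,-0.628],"claw": 1},{"offset": [0,0,-0.5],"rotation": [0,0,-0.628],"claw": 1},{"offset": [0,0,-0.5],"rotation": [0,0,-0.628],"claw": 1}]' --force 30

```text
clock: 1.1
tcp_pos: [0.2087, -0.6417, 0.282]
orientation: [-2.225, -2.217, -0.001]
contact_force: [-0.1, -0.4, 0.2]
grip_width: 0.0856
gripper_force: 0.0
```

```bash
cat > go.py <<'E'
from h import *
import sys
o=get_obs(); R=Ro.from_rotvec(o['orientation']); print('t',round(o['clock'],2),'tcp',o['tcp_pos'].round(4),'x',R.as_matrix()[:,0].round(3),'z',R.as_matrix()[:,2].round(4),'w',round(o['grip_width'],4),'q',o['joints'].round(2))
if len(sys.argv)>3:
    g=np.array(list(map(float,sys.argv[1:4]))); print('offset',(R.inv().apply(g-o['tcp_pos'])/.15).round(3))
    Rg=Ro.from_matrix(np.array([[0,1,0],[1,0,0],[0,0,-1.]])); print('rot',((R.inv()*Rg).as_rotvec()/2).round(4))
E
python3 go.py 0.442 -0.009 0.28
```

```text
t 1.1 tcp [ 0.2087 -0.6417  0.282 ] x [0.003 1.    0.001] z [-1.e-04  9.e-04 -1.e+00] w 0.0856 q [ 1.32  0.44 -0.22  1.45  0.1   1.27  1.09]
offset [4.223 1.541 0.017]
rot [-0.0001 -0.0004 -0.0017]
```

>>> drive_tool --rows '[{"offset": [0.25,0.25,0],"rotation": [0,0,0],"claw": 1},{"offset": [0.5,0.5,0],"rotation": [0,0,0],"claw": 1},{"offset": [0.75,0.75,0],"rotation": [0,0,0],"claw": 1},{"offset": [1,1,0],"rotation": [0,0,0],"claw": 1},{"offset": [1,1,0],"rotation": [0,0,0],"claw": 1},{"offset": [1,1,0],"rotation": [0,0,0],"claw": 1}]'

```text
clock: 1.6
tcp_pos: [0.3669, -0.4841, 0.283]
orientation: [2.212, 2.23, 0.008]
contact_force: [1.4, 0.9, 0.7]
grip_width: 0.0856
gripper_force: 0.0
```

>>> drive_tool --rows '[{"offset": [0.25,0.14,0],"rotation": [0,0,0],"claw": 1},{"offset": [0.5,0.28,0],"rotation": [0,0,0],"claw": 1},{"offset": [0.75,0.42,0],"rotation": [0,0,0],"claw": 1},{"offset": [1,0.55,0],"rotation": [0,0,0],"claw": 1},{"offset": [1,0.55,0],"rotation": [0,0,0],"claw": 1}]'

```text
clock: 2.02
tcp_pos: [0.4462, -0.3333, 0.2831]
orientation: [-2.213, -2.23, -0.006]
contact_force: [-0.1, 0.3, 0.7]
grip_width: 0.0852
gripper_force: 0.0
```

>>> drive_tool --rows '[{"offset": [0.25,0,0],"rotation": [0,0,0],"claw": 1},{"offset": [0.5,0,0],"rotation": [0,0,0],"claw": 1},{"offset": [0.75,0,0],"rotation": [0,0,0],"claw": 1},{"offset": [1,0,0],"rotation": [0,0,0],"claw": 1},{"offset": [1,0,0],"rotation": [0,0,0],"claw": 1}]'

```text
clock: 2.43
tcp_pos: [0.4421, -0.1842, 0.283]
orientation: [-2.214, -2.228, -0.003]
contact_force: [-0.3, 0.7, -0.2]
grip_width: 0.0852
gripper_force: 0.0
```

>>> drive_tool --rows '[{"offset": [0.25,0,0],"rotation": [0,0,0],"claw": 1},{"offset": [0.5,0,0],"rotation": [0,0,0],"claw": 1},{"offset": [0.75,0,0],"rotation": [0,0,0],"claw": 1},{"offset": [1,0,0],"rotation": [0,0,0],"claw": 1},{"offset": [1,0,0],"rotation": [0,0,0],"claw": 1},{"offset": [1,0,0],"rotation": [0,0,0],"claw": 1}]'

```text
clock: 2.93
tcp_pos: [0.4417, -0.0401, 0.2829]
orientation: [2.219, 2.223, 0.001]
contact_force: [0.5, -1.1, -0.1]
grip_width: 0.0856
gripper_force: 0.0
```

```bash
python3 go.py 0.442 -0.009 0.20; python3 -c "
from h import *
d=snap('wrist','w1'); print(-d['R'].T@d['t'],d['R'][2],d['vfov'],d['D'])"
```

```text
t 2.93 tcp [ 0.4417 -0.0401  0.2829] x [-0.002  1.    -0.   ] z [ 8.e-04 -1.e-04 -1.e+00] w 0.0856 q [ 0.57  0.06 -0.63  1.95  0.04  1.15 -0.08]
offset [0.208 0.002 0.552]
rot [0.0004 0.0001 0.001 ]
[0.44086031 0.03071261 0.44889564] [ 0.00110254 -0.27379136 -0.96178848] 63.73982753164517 [-0.01491811  0.          0.          0.          0.        ]
```

View pics/w1.png

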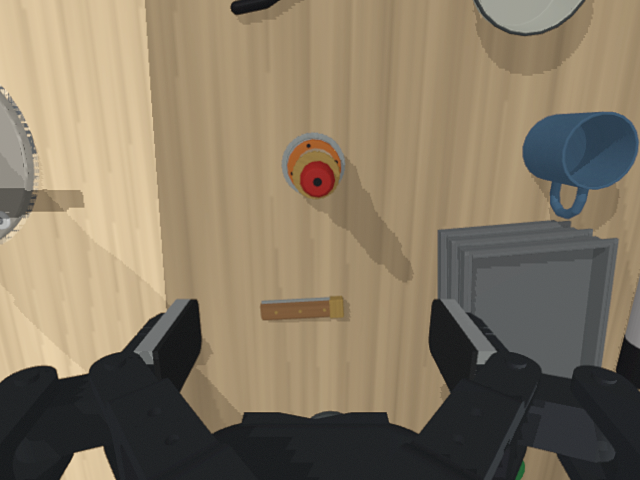

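The wrist view has the float's top dot at (317,181), and the lid, spool and tin show around it.

```bash
python3 -c "
from h import *
d=load('w1'); print(at_z(d,[[317,181]],.16)); X=cloud(d)
for lo,hi in [(.152,.17),(.118,.13),(.058,.07),(.026,.038)]:
    P=X[120:210,270:360].reshape(-1,3); P=P[(P[:,2]>lo)&(P[:,2]<hi)]; q=P[:,:2].astype(np.float32); print(P[:,2].max().round(4),np.median(P[:,2]).round(4),np.round(cv2.minAreaRect(q)[:2],4),np.round(cv2.minEnclosingCircle(q)[0],4))
"
```

```text
[[ 0.44270661 -0.0079235   0.16      ]]
0.1622 0.1594 [[ 0.4427 -0.0083]
 [ 0.0254  0.0252]] [ 0.4427 -0.0085]
0.1255 0.1237 [[ 0.4419 -0.0084]
 [ 0.0394  0.0398]] [ 0.4418 -0.0085]
0.0674 0.0636 [[4.381e-01 1.000e-04]
 [5.340e-02 3.730e-02]] [ 0.4399 -0.0076]
0.038 0.0317 [[ 0.4374 -0.0043]
 [ 0.0678  0.0599]] [ 0.4388 -0.0084]
```

>>> drive_tool --rows '[{"offset": [0.1,0.005,0.1],"rotation": [0,0,0],"claw": 0.8},{"offset": [0.21,0.005,0.2],"rotation": [0,0,0],"claw": 0.8},{"offset": [0.21,0.005,0.35],"rotation": [0,0,0],"claw": 0.8},{"offset": [0.21,0.005,0.5],"rotation": [0,0,0],"claw": 0.8},{"offset": [0.21,0.005,0.65],"rotation": [0,0,0],"claw": 0.8},{"offset": [0.21,0.005,0.8],"rotation": [0,0,0],"claw": 0.8},{"offset": [0.21,0.005,0.9],"rotation": [0,0,0],"claw": 0.8},{"offset": [0.21,0.005,0.96],"rotation": [0,0,0],"claw": 0.8},{"offset": [0.21,0.005,1],"rotation": [0,0,0],"claw": 0.8},{"offset": [0.21,0.005,1],"rotation": [0,0,0],"claw": 0.8},{"offset": [0.21,0.005,1],"rotation": [0,0,0],"claw": 0.8}]'

```text
clock: 3.9
tcp_pos: [0.4428, -0.0108, 0.1329]
orientation: [2.223, 2.22, 0.001]
contact_force: [0.7, -0.6, 0.5]
grip_width: 0.0681
gripper_force: 0.0
```

```bash
python3 go.py 0.4427 -0.0085 0.132
```

```text
t 3.9 tcp [ 0.4428 -0.0108  0.1329] x [0.001 1.    0.   ] z [ 5.e-04  0.e+00 -1.e+00] w 0.0681 q [ 0.46  0.26 -0.64  2.13  0.21  0.82 -0.32]
offset [ 0.015 -0.     0.006]
rot [ 0.0002 -0.     -0.0006]
```

>>> drive_tool --rows '[{"offset": [0.015,0,0],"rotation": [0,0,0],"claw": 0.5},{"offset": [0.015,0,0],"rotation": [0,0,0],"claw": 0.3},{"offset": [0.015,0,0],"rotation": [0,0,0],"claw": 0.15},{"offset": [0.015,0,0],"rotation": [0,0,0],"claw": 0.15},{"offset": [0.015,0,0],"rotation": [0,0,0],"claw": 0.15},{"offset": [0.015,0,0],"rotation": [0,0,0],"claw": 0.15},{"offset": [0.015,0,0],"rotation": [0,0,0],"claw": 0.15},{"offset": [0.015,0,0],"rotation": [0,0,0],"claw": 0.15},{"offset": [0.015,0,0],"rotation": [0,0,0],"claw": 0.15},{"offset": [0.015,0,0],"rotation": [0,0,0],"claw": 0.15}]' --force 25

```text
clock: 4.73
tcp_pos: [0.4432, -0.008, 0.1331]
orientation: [2.221, 2.22, 0.002]
contact_force: [0.9, 0.2, 5.9]
grip_width: 0.0202
gripper_force: 23.8
```

```bash
python3 -c "
from h import *
d=snap('wrist','w2')['frame'][150:450,180:480]; s=snap('side','s2')['frame'][170:300,235:365]
cv2.imwrite('pics/c2.png',np.hstack([cv2.resize(d,(400,400)),cv2.resize(s,(400,400),interpolation=2)])[:,:,::-1])"
```

```text
(no output)
```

View pics/c2.png

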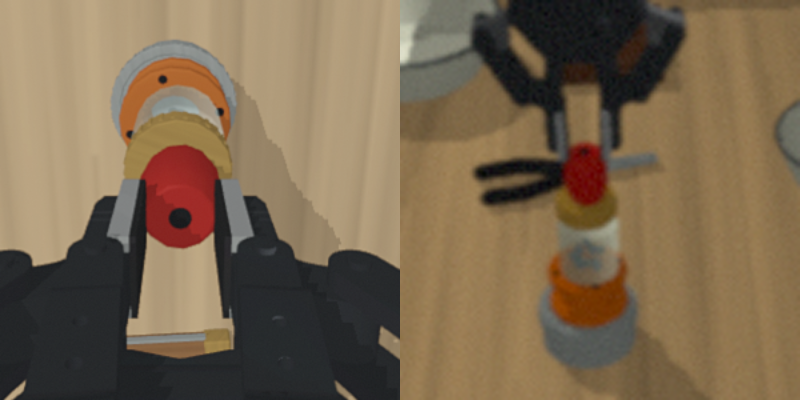

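The fingers straddle the float, but the pads sit on its tapered upper half, with the measured width at 20 mm and a 6 N upward force. I'll regrip 5 mm lower.

>>> drive_tool --rows '[{"offset": [0,0,0],"rotation": [0,0,0],"claw": 0.5},{"offset": [0,0,0],"rotation": [0,0,0],"claw": 0.5},{"offset": [0,0,0],"rotation": [0,0,0],"claw": 0.5},{"offset": [0,0,0.017],"rotation": [0,0,0],"claw": 0.5},{"offset": [0,0,0.034],"rotation": [0,0,0],"claw": 0.5},{"offset": [0,0,0.034],"rotation": [0,0,0],"claw": 0.3},{"offset": [0,0,0.034],"rotation": [0,0,0],"claw": 0.15},{"offset": [0,0,0.034],"rotation": [0,0,0],"claw": 0.15},{"offset": [0,0,0.034],"rotation": [0,0,0],"claw": 0.15},{"offset": [0,0,0.034],"rotation": [0,0,0],"claw": 0.15},{"offset": [0,0,0.034],"rotation": [0,0,0],"claw": 0.15},{"offset": [0,0,0.034],"rotation": [0,0,0],"claw": 0.15}]' --force 25

```text
clock: 5.83
tcp_pos: [0.4423, -0.0081, 0.1274]
orientation: [2.221, 2.221, 0.0]
contact_force: [-0.5, 0.3, -0.3]
grip_width: 0.0245
gripper_force: 24.2
```

>>> drive_tool --rows '[{"offset": [0,0,-0.05],"rotation": [0,0,0],"claw": 0.15},{"offset": [0,0,-0.15],"rotation": [0,0,0],"claw": 0.15},{"offset": [0,0,-0.3],"rotation": [0,0,0],"claw": 0.15},{"offset": [0,0.15,-0.45],"rotation": [0,0,0],"claw": 0.15},{"offset": [0.15,0.3,-0.6],"rotation": [0,0,0],"claw": 0.15},{"offset": [0.3,0.45,-0.6],"rotation": [0,0,0],"claw": 0.15},{"offset": [0.5,0.6,-0.6],"rotation": [0,0,0],"claw": 0.15},{"offset": [0.7,0.8,-0.6],"rotation": [0,0,0],"claw": 0.15},{"offset": [0.85,0.95,-0.6],"rotation": [0,0,0],"claw": 0.15},{"offset": [1,1,-0.6],"rotation": [0,0,0],"claw": 0.15},{"offset": [1,1,-0.6],"rotation": [0,0,0],"claw": 0.15}]'

```text
clock: 6.75
tcp_pos: [0.593, 0.1482, 0.2179]
orientation: [-2.213, -2.226, -0.006]
contact_force: [-1.1, 0.5, 0.0]
grip_width: 0.0241
gripper_force: 24.3
```

>>> drive_tool --rows '[{"offset": [0.1,0.1,0],"rotation": [0,0,0],"claw": 0.15},{"offset": [0.2,0.2,0],"rotation": [0,0,0],"claw": 0.15},{"offset": [0.25,0.37,0],"rotation": [0,0,0],"claw": 0.15},{"offset": [0.25,0.37,0],"rotation": [0,0,0],"claw": 0.15},{"offset": [0.25,0.37,0],"rotation": [0,0,0],"claw": 0.15}]'

```text
clock: 7.17
tcp_pos: [0.648, 0.1792, 0.2173]
orientation: [-2.221, -2.221, 0.001]
contact_force: [-0.4, -0.4, 0.1]
grip_width: 0.0243
gripper_force: 24.3
```

```bash
python3 go.py 0.6475 0.181 0.0085;python3 -c "
from h import *
d=snap('wrist','w3');a=snap('side','s3');  print(cv2.imwrite('pics/c3.png',np.hstack([cv2.resize(d['frame'],(480,360)),cv2.resize(a['frame'][150:260,335:445],(320,360))])[:,:,::-1]))"
```

```text
t 7.17 tcp [0.648  0.1792 0.2173] x [0. 1. 0.] z [-7.e-04  2.e-04 -1.e+00] w 0.0243 q [ 0.08  0.54 -0.64  1.52  0.34  1.2  -0.62]
offset [ 0.012 -0.003  1.392]
rot [-0.0004 -0.0001 -0.0001]
True
```

View pics/c3.png

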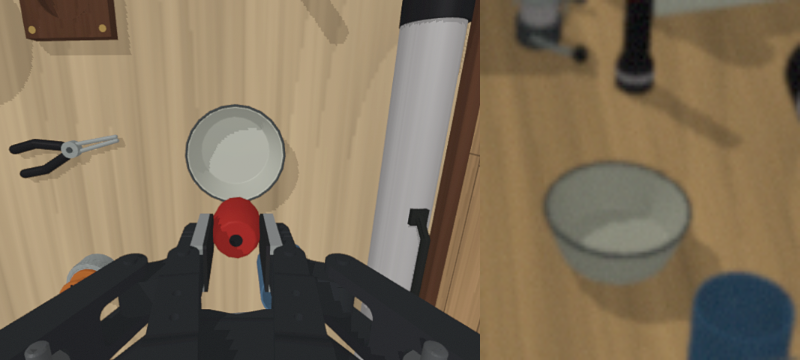

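The float hangs upright in the pads above the bowl, so I descend.

>>> drive_tool --rows '[{"offset": [0.012,0,0.15],"rotation": [0,0,0],"claw": 0.15},{"offset": [0.012,0,0.35],"rotation": [0,0,0],"claw": 0.15},{"offset": [0.012,0,0.55],"rotation": [0,0,0],"claw": 0.15},{"offset": [0.012,0,0.75],"rotation": [0,0,0],"claw": 0.15},{"offset": [0.012,0,0.9],"rotation": [0,0,0],"claw": 0.15},{"offset": [0.012,0,1],"rotation": [0,0,0],"claw": 0.15},{"offset": [0.012,0,1],"rotation": [0,0,0],"claw": 0.15}]'

```text
clock: 7.85
tcp_pos: [0.6451, 0.1794, 0.0643]
orientation: [-2.22, -2.22, 0.009]
contact_force: [-0.5, -0.2, -0.5]
grip_width: 0.0243
gripper_force: 24.3
```

>>> drive_tool --rows '[{"offset": [0,0,0.08],"rotation": [0,0,0],"claw": 0.15},{"offset": [0,0,0.16],"rotation": [0,0,0],"claw": 0.15},{"offset": [0,0,0.24],"rotation": [0,0,0],"claw": 0.15},{"offset": [0,0,0.3],"rotation": [0,0,0],"claw": 0.15},{"offset": [0,0,0.33],"rotation": [0,0,0],"claw": 0.15},{"offset": [0,0,0.36],"rotation": [0,0,0],"claw": 0.15},{"offset": [0,0,0.38],"rotation": [0,0,0],"claw": 0.15},{"offset": [0,0,0.38],"rotation": [0,0,0],"claw": 0.15},{"offset": [0,0,0.38],"rotation": [0,0,0],"claw": 0.15}]'

```text
clock: 8.6
tcp_pos: [0.648, 0.1813, 0.0106]
orientation: [2.221, 2.221, 0.001]
contact_force: [-0.7, -0.2, -0.7]
grip_width: 0.0242
gripper_force: 24.3
```

```bash
python3 go.py 0.6475 0.181 0.0085
```

```text
t 8.6 tcp [0.648  0.1813 0.0106] x [-0.  1.  0.] z [ 4.e-04  2.e-04 -1.e+00] w 0.0242 q [ 0.01  0.76 -0.55  1.66  0.49  0.86 -0.74]
offset [-0.002 -0.003  0.014]
rot [ 0.0002 -0.0001  0.    ]
```

>>> drive_tool --rows '[{"offset": [0,0,0.01],"rotation": [0,0,0],"claw": 0.15},{"offset": [0,0,0.018],"rotation": [0,0,0],"claw": 0.15},{"offset": [0,0,0.018],"rotation": [0,0,0],"claw": 0.15},{"offset": [0,0,0.018],"rotation": [0,0,0],"claw": 0.15}]'

```text
clock: 8.93
tcp_pos: [0.6478, 0.1812, 0.0078]
orientation: [2.221, 2.221, 0.0]
contact_force: [0.1, -0.3, 0.3]
grip_width: 0.0241
gripper_force: 24.3
```

>>> drive_tool --rows '[{"offset": [0,0,0.004],"rotation": [0,0,0],"claw": 0.15},{"offset": [0,0,0.004],"rotation": [0,0,0],"claw": 0.3},{"offset": [0,0,0.004],"rotation": [0,0,0],"claw": 0.5},{"offset": [0,0,0.004],"rotation": [0,0,0],"claw": 0.6},{"offset": [0,0,0.004],"rotation": [0,0,0],"claw": 0.6},{"offset": [0,0,0.004],"rotation": [0,0,0],"claw": 0.6},{"offset": [0,0,-0.1],"rotation": [0,0,0],"claw": 0.6},{"offset": [0,0,-0.25],"rotation": [0,0,0],"claw": 0.6},{"offset": [0,0,-0.5],"rotation": [0,0,0],"claw": 0.6},{"offset": [0,0,-0.75],"rotation": [0,0,0],"claw": 0.6},{"offset": [0,0,-1],"rotation": [0,0,0],"claw": 0.6},{"offset": [0,0,-1],"rotation": [0,0,0],"claw": 0.6}]'

```text
clock: 9.93
tcp_pos: [0.652, 0.1839, 0.1679]
orientation: [2.217, 2.217, 0.02]
contact_force: [1.0, 1.5, 1.4]
grip_width: 0.0511
gripper_force: 0.0
```

```bash
python3 -c "
from h import *
a=snap('top','t4');X=cloud(a); P=X[155:215,215:277].reshape(-1,3); c=a['frame'][155:215,215:277].reshape(-1,3).astype(int); m=(c[:,0]>110)&(c[:,1]<60); print(m.sum(),P[m].mean(0),np.nanmax(P[m],0),np.nanmin(P[m],0))
d=snap('wrist','w4'); print(cv2.imwrite('pics/c4.png',cv2.resize(d['frame'],(480,360))[:,:,::-1]))"; python3 go.py 0.442 -0.0085 0.17
```

```text
t 9.98 tcp [0.6506 0.183  0.1643] x [-0.     1.     0.003] z [ 0.0094  0.0033 -1.    ] w 0.0512 q [ 0.06  0.59 -0.63  1.57  0.38  1.1  -0.66]
offset [-1.277 -1.391 -0.055]
rot [ 0.0047 -0.0016 -0.    ]<string>:3: RuntimeWarning: Mean of empty slice.
  ret = um.true_divide(
Traceback (most recent call last):
ValueError: zero-size array to reduction operation fmax which has no identity
```

>>> drive_tool --rows '[{"offset": [-0.1,-0.1,-0.3],"rotation": [0,0,0],"claw": 0.8},{"offset": [-0.3,-0.3,-0.4],"rotation": [0,0,0],"claw": 0.8},{"offset": [-0.5,-0.5,-0.4],"rotation": [0,0,0],"claw": 0.8},{"offset": [-0.75,-0.75,-0.4],"rotation": [0,0,0],"claw": 0.8},{"offset": [-1,-1,-0.4],"rotation": [0,0,0],"claw": 0.8},{"offset": [-1,-1,-0.4],"rotation": [0,0,0],"claw": 0.8}]'

```text
clock: 10.48
tcp_pos: [0.4948, 0.0287, 0.2173]
orientation: [-2.223, -2.22, 0.004]
contact_force: [0.5, -1.4, -0.2]
grip_width: 0.0683
gripper_force: 0.0
```

>>> drive_tool --rows '[{"offset": [-0.15,-0.19,0],"rotation": [0,0,0],"claw": 0.8},{"offset": [-0.27,-0.37,0],"rotation": [0,0,0],"claw": 0.8},{"offset": [-0.27,-0.37,0],"rotation": [0,0,0],"claw": 0.8},{"offset": [-0.27,-0.37,0],"rotation": [0,0,0],"claw": 0.8},{"offset": [-0.27,-0.37,0],"rotation": [0,0,0],"claw": 0.8}]'

```text
clock: 10.9
tcp_pos: [0.4427, -0.009, 0.2181]
orientation: [2.221, 2.221, 0.001]
contact_force: [1.0, 0.5, -0.5]
grip_width: 0.0684
gripper_force: 0.0
```

```bash
python3 -c "
from h import *
s=snap('side','s4'); a=snap('top','t4'); d=snap('wrist','w4'); r=cv2.resize
X=cloud(d);P=X.reshape(-1,3);P=P[(P[:,2]>.118)&(P[:,2]<.13)&(np.hypot(P[:,0]-.442,P[:,1]+.0085)<.04)];q=P[:,:2].astype(np.float32);print(cv2.minAreaRect(q)[:2],np.median(P[:,2]))
cv2.imwrite('pics/c4.png',np.hstack([r(d['frame'],(400,300)),r(s['frame'][180:250,340:430],(200,300)),r(a['frame'][155:215,215:275],(200,300))])[:,:,::-1])"; python3 go.py 0.442 -0.0085 0.095
```

```text
((0.4415404200553894, -0.00815821997821331), (0.0397995188832283, 0.03991033509373665)) 0.12372395489571593
t 11.05 tcp [ 0.4431 -0.0082  0.2178] x [-0.002  1.     0.001] z [ 4.e-04  9.e-04 -1.e+00] w 0.0681 q [ 0.53  0.14 -0.7   2.03  0.1   1.01 -0.22]
offset [-0.003 -0.008  0.819]
rot [ 0.0002 -0.0005  0.0009]
```

View pics/c4.png

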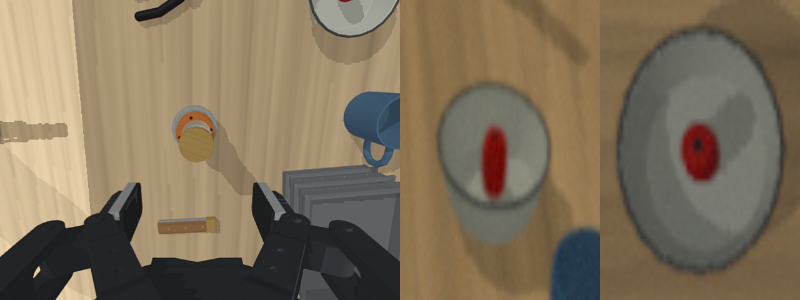

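The float stands upright near the centre of the bowl, and the jar lid is at (0.4415, −0.008). Now the jar.

>>> drive_tool --rows '[{"offset": [0,-0.01,0.15],"rotation": [0,0,0],"claw": 0.8},{"offset": [0,-0.01,0.3],"rotation": [0,0,0],"claw": 0.8},{"offset": [0,-0.01,0.45],"rotation": [0,0,0],"claw": 0.8},{"offset": [0,-0.01,0.6],"rotation": [0,0,0],"claw": 0.8},{"offset": [0,-0.01,0.7],"rotation": [0,0,0],"claw": 0.8},{"offset": [0,-0.01,0.78],"rotation": [0,0,0],"claw": 0.8},{"offset": [0,-0.01,0.82],"rotation": [0,0,0],"claw": 0.8},{"offset": [0,-0.01,0.82],"rotation": [0,0,0],"claw": 0.8},{"offset": [0,-0.01,0.82],"rotation": [0,0,0],"claw": 0.6},{"offset": [0,-0.01,0.82],"rotation": [0,0,0],"claw": 0.52},{"offset": [0,-0.01,0.82],"rotation": [0,0,0],"claw": 0.44},{"offset": [0,-0.01,0.82],"rotation": [0,0,0],"claw": 0.36},{"offset": [0,-0.01,0.82],"rotation": [0,0,0],"claw": 0.3},{"offset": [0,-0.01,0.82],"rotation": [0,0,0],"claw": 0.3},{"offset": [0,-0.01,0.82],"rotation": [0,0,0],"claw": 0.3},{"offset": [0,-0.01,0.82],"rotation": [0,0,0],"claw": 0.3},{"offset": [0,-0.01,0.82],"rotation": [0,0,0],"claw": 0.3}]' --force 30

```text
clock: 12.47
tcp_pos: [0.4418, -0.0092, 0.0957]
orientation: [2.22, 2.22, 0.002]
contact_force: [-0.3, 1.2, 6.8]
grip_width: 0.0375
gripper_force: 29.9
```

```bash
python3 go.py 0.442 -0.0085 0.095
```

```text
t 12.47 tcp [ 0.4418 -0.0092  0.0957] x [ 0.  1. -0.] z [ 2.3e-03 -1.0e-04 -1.0e+00] w 0.0375 q [ 0.44  0.32 -0.65  2.16  0.29  0.74 -0.39]
offset [0.004 0.001 0.004]
rot [ 0.0011  0.0001 -0.0001]
```

>>> drive_tool --rows '[{"offset": [0,0,-0.05],"rotation": [0,0,0],"claw": 0.3},{"offset": [0,0,-0.15],"rotation": [0,0,0],"claw": 0.3},{"offset": [0,0,-0.3],"rotation": [0,0,0],"claw": 0.3},{"offset": [0.1,0,-0.45],"rotation": [0,0,0],"claw": 0.3},{"offset": [0.2,0.03,-0.5],"rotation": [0,0,0],"claw": 0.3},{"offset": [0.35,0.07,-0.5],"rotation": [0,0,0],"claw": 0.3},{"offset": [0.5,0.07,-0.5],"rotation": [0,0,0],"claw": 0.3},{"offset": [0.65,0.07,-0.5],"rotation": [0,0,0],"claw": 0.3},{"offset": [0.8,0.07,-0.5],"rotation": [0,0,0],"claw": 0.3},{"offset": [1,0.07,-0.5],"rotation": [0,0,0],"claw": 0.3}]'

```text
clock: 13.3
tcp_pos: [0.4509, 0.14, 0.1699]
orientation: [2.223, 2.218, -0.002]
contact_force: [1.4, 0.1, -1.2]
grip_width: 0.0377
gripper_force: 30.2
```

>>> drive_tool --rows '[{"offset": [0.2,0,0],"rotation": [0,0,0],"claw": 0.3},{"offset": [0.4,0,0],"rotation": [0,0,0],"claw": 0.3},{"offset": [0.6,0,0],"rotation": [0,0,0],"claw": 0.3},{"offset": [0.8,0,0],"rotation": [0,0,0],"claw": 0.3},{"offset": [1,0,0],"rotation": [0,0,0],"claw": 0.3}]'

```text
clock: 13.72
tcp_pos: [0.4509, 0.2916, 0.1699]
orientation: [2.222, 2.221, -0.001]
contact_force: [0.9, -0.3, -0.5]
grip_width: 0.0379
gripper_force: 30.3
```

>>> drive_tool --rows '[{"offset": [0.17,0,0],"rotation": [0,0,0],"claw": 0.3},{"offset": [0.33,0,0],"rotation": [0,0,0],"claw": 0.3},{"offset": [0.45,0,0],"rotation": [0,0,0],"claw": 0.3},{"offset": [0.49,0,0],"rotation": [0,0,0],"claw": 0.3},{"offset": [0.49,0,0],"rotation": [0,0,0],"claw": 0.3},{"offset": [0.49,0,0],"rotation": [0,0,0],"claw": 0.3},{"offset": [0.49,0,0],"rotation": [0,0,0],"claw": 0.3}]'

```text
clock: 14.3
tcp_pos: [0.4517, 0.3622, 0.1695]
orientation: [2.223, 2.219, -0.002]
contact_force: [0.6, -1.6, -0.5]
grip_width: 0.0375
gripper_force: 30.2
```

```bash
python3 go.py 0.453 0.3645 0.0365; python3 -c "
from h import *
d=snap('wrist','w5'); s=snap('side','s5');X=cloud(d)
P=X.reshape(-1,3);P=P[(P[:,2]>.016)&(P[:,2]<.024)&(np.hypot(P[:,0]-.453,P[:,1]-.3645)<.08)];print(cv2.minAreaRect(P[:,:2].astype(np.float32)))
r=cv2.resize
cv2.imwrite('pics/c5.png',np.hstack([r(d['frame'],(480,360)),r(s['frame'][110:210,260:360],(320,360))])[:,:,::-1])"
```

```text
t 14.3 tcp [0.4517 0.3622 0.1695] x [ 0.002  1.    -0.002] z [-1.0e-04 -1.7e-03 -1.0e+00] w 0.0375 q [-0.2   0.46 -0.76  1.79  0.37  1.04 -1.1 ]
offset [0.017 0.009 0.887]
rot [-0.      0.0008 -0.0009]
((0.4521593451499939, 0.3654822111129761), (0.10035346448421478, 0.1004575788974762), 0.739040195941925)
```

View pics/c5.png

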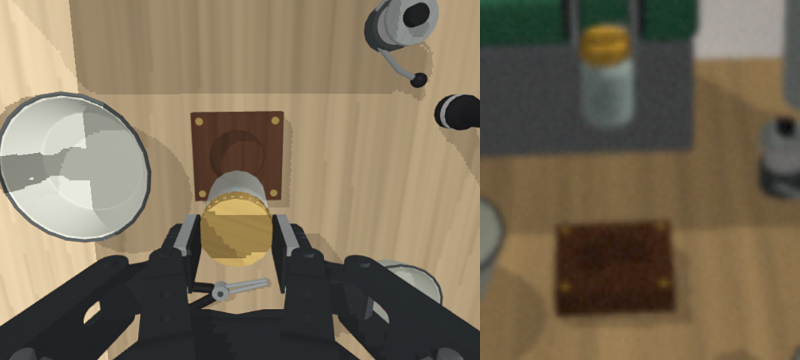

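>>> drive_tool --rows '[{"offset": [0.014,0.004,0.1],"rotation": [0,0,0],"claw": 0.3},{"offset": [0.014,0.004,0.25],"rotation": [0,0,0],"claw": 0.3},{"offset": [0.014,0.004,0.4],"rotation": [0,0,0],"claw": 0.3},{"offset": [0.014,0.004,0.55],"rotation": [0,0,0],"claw": 0.3},{"offset": [0.014,0.004,0.65],"rotation": [0,0,0],"claw": 0.3},{"offset": [0.014,0.004,0.73],"rotation": [0,0,0],"claw": 0.3},{"offset": [0.014,0.004,0.78],"rotation": [0,0,0],"claw": 0.3},{"offset": [0.014,0.004,0.82],"rotation": [0,0,0],"claw": 0.3},{"offset": [0.014,0.004,0.85],"rotation": [0,0,0],"claw": 0.3},{"offset": [0.014,0.004,0.87],"rotation": [0,0,0],"claw": 0.3},{"offset": [0.014,0.004,0.88],"rotation": [0,0,0],"claw": 0.3},{"offset": [0.014,0.004,0.88],"rotation": [0,0,0],"claw": 0.3},{"offset": [0.014,0.004,0.88],"rotation": [0,0,0],"claw": 0.3}]'

```text
clock: 15.48
tcp_pos: [0.4522, 0.3666, 0.0382]
orientation: [2.221, 2.221, 0.001]
contact_force: [0.0, -0.3, -0.5]
grip_width: 0.0374
gripper_force: 30.3
```

```bash
python3 go.py 0.4522 0.3645 0.0357
```

```text
t 15.48 tcp [0.4522 0.3666 0.0382] x [0. 1. 0.] z [ 7.e-04  5.e-04 -1.e+00] w 0.0374 q [-0.29  0.63 -0.66  1.88  0.52  0.81 -1.23]
offset [-0.014  0.     0.016]
rot [ 0.0003 -0.0002 -0.    ]
```

>>> drive_tool --rows '[{"offset": [-0.008,0,0.008],"rotation": [0,0,0],"claw": 0.3},{"offset": [-0.008,0,0.016],"rotation": [0,0,0],"claw": 0.3},{"offset": [-0.008,0,0.019],"rotation": [0,0,0],"claw": 0.3},{"offset": [-0.008,0,0.019],"rotation": [0,0,0],"claw": 0.3},{"offset": [-0.008,0,0.019],"rotation": [0,0,0],"claw": 0.3}]'

```text
clock: 15.9
tcp_pos: [0.4524, 0.3655, 0.0358]
orientation: [2.221, 2.221, 0.002]
contact_force: [-0.0, -1.4, 5.6]
grip_width: 0.0374
gripper_force: 31.0
```

>>> drive_tool --rows '[{"offset": [0,0,0],"rotation": [0,0,0],"claw": 0.5},{"offset": [0,0,0],"rotation": [0,0,0],"claw": 0.65},{"offset": [0,0,0],"rotation": [0,0,0],"claw": 0.8},{"offset": [0,0,0],"rotation": [0,0,0],"claw": 0.8},{"offset": [0,0,0],"rotation": [0,0,0],"claw": 0.8},{"offset": [0,0,-0.05],"rotation": [0,0,0],"claw": 0.8},{"offset": [0,0,-0.15],"rotation": [0,0,0],"claw": 0.8},{"offset": [0,0,-0.35],"rotation": [0,0,0],"claw": 0.8},{"offset": [0,0,-0.6],"rotation": [0,0,0],"claw": 0.8},{"offset": [0,0,-0.85],"rotation": [0,0,0],"claw": 0.8},{"offset": [0,0,-0.95],"rotation": [0,0,0],"claw": 0.8},{"offset": [0,0,-0.95],"rotation": [0,0,0],"claw": 0.8}]'

```text
clock: 16.9
tcp_pos: [0.4536, 0.3678, 0.1836]
orientation: [2.221, 2.221, 0.014]
contact_force: [1.0, 0.1, -0.2]
grip_width: 0.068
gripper_force: 0.0
```

```bash
python3 go.py 0.4405 -0.0085 0.16; python3 -c "
from h import *
d=snap('wrist','w6'); X=cloud(d).reshape(-1,3); P=X[(np.hypot(X[:,0]-.452,X[:,1]-.365)<.035)&(X[:,2]>.045)&(X[:,2]<.09)]; P=P[P[:,2]>.058]; print(len(P),np.median(P[:,2]),cv2.minAreaRect(P[:,:2].astype(np.float32)))
P=P.copy();A=np.c_[P[:,:2],np.ones(len(P))];print(np.linalg.lstsq(A,P[:,2],rcond=None)[0])"
```

```text
t 16.9 tcp [0.4536 0.3678 0.1836] x [-0.     1.     0.006] z [ 0.0071  0.0058 -1.    ] w 0.068 q [-0.2   0.45 -0.77  1.77  0.36  1.05 -1.1 ]
offset [-2.51  -0.089  0.142]
rot [ 0.0036 -0.0029  0.0001]
2091 0.06373691877420613 ((0.45213598012924194, 0.36630678176879883), (0.03933189436793327, 0.03933209553360939), 89.6572265625)
[ 0.00274356 -0.01662268  0.06852953]
```

The jar is seated: its lid is at z = 0.064, level, and within 1 mm of the hole centre. Back to the pile for the spool.

>>> drive_tool --rows '[{"offset": [-0.25,-0.02,0],"rotation": [0,0,0],"claw": 0.95},{"offset": [-0.5,-0.04,0],"rotation": [0,0,0],"claw": 0.95},{"offset": [-0.75,-0.06,0],"rotation": [0,0,0],"claw": 0.95},{"offset": [-1,-0.08,0],"rotation": [0,0,0],"claw": 0.95}]'

```text
clock: 17.28
tcp_pos: [0.4386, 0.2131, 0.1765]
orientation: [-2.22, -2.222, 0.003]
contact_force: [0.5, -0.7, -0.2]
grip_width: 0.0814
gripper_force: 0.0
```

>>> drive_tool --rows '[{"offset": [-0.25,0,0],"rotation": [0,0,0],"claw": 0.95},{"offset": [-0.5,0,0],"rotation": [0,0,0],"claw": 0.95},{"offset": [-0.75,0,0],"rotation": [0,0,0],"claw": 0.95},{"offset": [-1,0,0],"rotation": [0,0,0],"claw": 0.95}]'

```text
clock: 17.62
tcp_pos: [0.4386, 0.0631, 0.1768]
orientation: [-2.221, -2.221, 0.002]
contact_force: [1.2, -0.3, -1.0]
grip_width: 0.0809
gripper_force: 0.0
```

>>> drive_tool --rows '[{"offset": [-0.25,0,0],"rotation": [0,0,0],"claw": 0.95},{"offset": [-0.5,0,0],"rotation": [0,0,0],"claw": 0.95},{"offset": [-0.5,0,0],"rotation": [0,0,0],"claw": 0.95},{"offset": [-0.5,0,0],"rotation": [0,0,0],"claw": 0.95},{"offset": [-0.5,0,0],"rotation": [0,0,0],"claw": 0.95},{"offset": [-0.5,0,0],"rotation": [0,0,0],"claw": 0.95}]'

```text
clock: 18.12
tcp_pos: [0.4396, -0.0084, 0.1772]
orientation: [-2.218, -2.224, -0.0]
contact_force: [-0.5, -0.1, -0.4]
grip_width: 0.0816
gripper_force: 0.0
```

```bash
python3 -c "
from h import *
d=snap('wrist','w7'); X=cloud(d).reshape(-1,3)
for z in (.064,.032):
    P=X[(np.hypot(X[:,0]-.441,X[:,1]+.0085)<.045)&(abs(X[:,2]-z)<.004)]; print(len(P),np.median(P[:,2]),cv2.minAreaRect(P[:,:2].astype(np.float32)))
"; python3 go.py 0.4405 -0.0085 0.039
```

```text
3008 0.06368013099635475 ((0.43991854786872864, -0.007394159212708473), (0.053160086274147034, 0.05262978747487068), 89.62295532226562)
1761 0.031546671166664236 ((0.4381653070449829, -0.0014556795358657837), (0.06791091710329056, 0.054400231689214706), 5.83467435836792)
t 18.17 tcp [ 0.4397 -0.0083  0.1773] x [-0.003  1.     0.001] z [-3.e-04  5.e-04 -1.e+00] w 0.0811 q [ 0.52  0.19 -0.7   2.09  0.15  0.92 -0.27]
offset [-0.002  0.005  0.922]
rot [-0.0001 -0.0003  0.0014]
```

>>> drive_tool --rows '[{"offset": [0,0,0.15],"rotation": [0,0,0],"claw": 0.95},{"offset": [0,0,0.3],"rotation": [0,0,0],"claw": 0.95},{"offset": [0,0,0.45],"rotation": [0,0,0],"claw": 0.95},{"offset": [0,0,0.6],"rotation": [0,0,0],"claw": 0.95},{"offset": [0,0,0.75],"rotation": [0,0,0],"claw": 0.95},{"offset": [0,0,0.85],"rotation": [0,0,0],"claw": 0.95},{"offset": [0,0,0.92],"rotation": [0,0,0],"claw": 0.95},{"offset": [0,0,0.92],"rotation": [0,0,0],"claw": 0.85},{"offset": [0,0,0.92],"rotation": [0,0,0],"claw": 0.75},{"offset": [0,0,0.92],"rotation": [0,0,0],"claw": 0.68},{"offset": [0,0,0.92],"rotation": [0,0,0],"claw": 0.6},{"offset": [0,0,0.92],"rotation": [0,0,0],"claw": 0.5},{"offset": [0,0,0.92],"rotation": [0,0,0],"claw": 0.5},{"offset": [0,0,0.92],"rotation": [0,0,0],"claw": 0.5},{"offset": [0,0,0.92],"rotation": [0,0,0],"claw": 0.5},{"offset": [0,0,0.92],"rotation": [0,0,0],"claw": 0.5}]' --force 25

```text
clock: 19.5
tcp_pos: [0.4399, -0.01, 0.0395]
orientation: [2.222, 2.221, 0.0]
contact_force: [-0.7, 0.2, 0.5]
grip_width: 0.0426
gripper_force: 0.0
```

```bash
python3 go.py 0.4405 -0.0085 0.039
```

```text
t 19.5 tcp [ 0.4399 -0.01    0.0395] x [ 0.  1. -0.] z [ 2.e-04 -1.e-04 -1.e+00] w 0.0426 q [ 0.39  0.42 -0.59  2.2   0.4   0.62 -0.5 ]
offset [0.01  0.004 0.003]
rot [ 0.0001  0.     -0.0001]
```

```bash
python3 -c "
from h import *
d=snap('wrist','w8'); s=snap('side','s8'); r=cv2.resize
cv2.imwrite('pics/c8.png',np.hstack([r(d['frame'][100:400,120:520],(480,360)),r(s['frame'][190:310,240:350],(320,360),interpolation=2)])[:,:,::-1])"
```

```text
(no output)
```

View pics/c8.png

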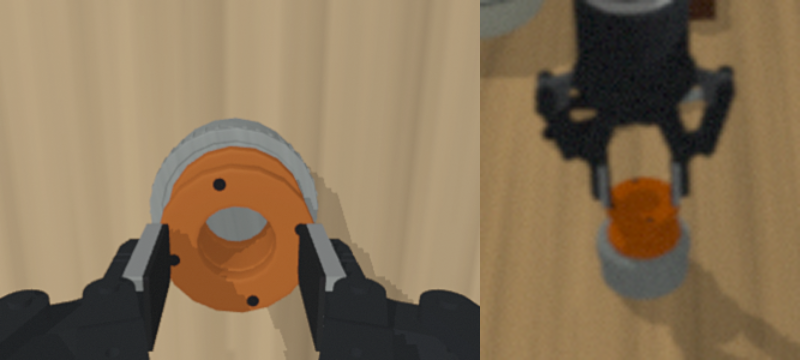

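The pads flank the top flange with a sliver of gap and no grip force yet, so I keep closing.

>>> drive_tool --rows '[{"offset": [0.012,0,0],"rotation": [0,0,0],"claw": 0.45},{"offset": [0.012,0,0],"rotation": [0,0,0],"claw": 0.4},{"offset": [0.012,0,0],"rotation": [0,0,0],"claw": 0.35},{"offset": [0.012,0,0],"rotation": [0,0,0],"claw": 0.3},{"offset": [0.012,0,0],"rotation": [0,0,0],"claw": 0.3},{"offset": [0.012,0,0],"rotation": [0,0,0],"claw": 0.3}]'

```text
clock: 20.1
tcp_pos: [0.4405, -0.0078, 0.0401]
orientation: [2.22, 2.221, 0.001]
contact_force: [-1.9, 0.2, 10.3]
grip_width: 0.0258
gripper_force: 5.1
```

```bash
python3 -c "
from h import *
d=snap('wrist','w9'); s=snap('side','s9'); r=cv2.resize
cv2.imwrite('pics/c9.png',np.hstack([r(d['frame'][100:400,120:520],(480,360)),r(s['frame'][190:310,240:350],(320,360),interpolation=2)])[:,:,::-1])
X=cloud(d).reshape(-1,3)
for z in (.064,.032):
    P=X[(np.hypot(X[:,0]-.441,X[:,1]+.0085)<.045)&(abs(X[:,2]-z)<.004)]; print(len(P),np.median(P[:,2]),cv2.minAreaRect(P[:,:2].astype(np.float32)))
"
```

```text
6413 0.06356253202146102 ((0.43819713592529297, -0.006148982793092728), (0.05327918380498886, 0.0493675135076046), 63.844573974609375)
4395 0.03150045601914824 ((0.44031524658203125, 0.0022554676979780197), (0.04777078703045845, 0.06809274852275848), 84.89573669433594)
```

View pics/c9.png

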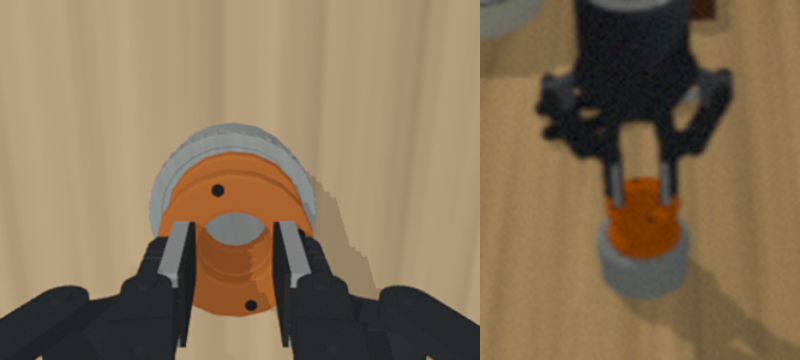

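The pads are resting on the top flange, so the real fingertips sit higher than the reported TCP. I'll measure the tips from the depth maps.

```bash
python3 -c "
from h import *
from h import get_obs
for f,tz in (('w1',.2829),('w5',.1695),('w7',.1773),('w8',.0395),('w9',.0401)):
    d=load(f); X=cloud(d); z=d['z_map'];
    c=-d['R'].T@d['t']; P=X.reshape(-1,3); m=(z.ravel()>0)&(z.ravel()<.25)
    print(f,'cam-tcp z',c[2]-tz,'nearpts',m.sum(),'lowest z-tcp',np.round(np.sort(P[m][:,2])[[0,20,200]]-tz,4), 'y rel', np.round(P[m][np.argsort(P[m][:,2])[:200]].mean(0),4))
for f in('w8','w9'):
    X=cloud(load(f)); 
    for u,v in ((250,290),(262,300),(372,290),(385,300)): print(f,u,v,X[v,u].round(4))
for f in ('s8','s9'):
    X=cloud(load(f))[190:310,240:350]; print(f,X.shape)
    for u in (36,66): print([X[v,u].round(3).tolist() for v in range(50,70,3)])
"
```

```text
w1 cam-tcp z 0.16599564143393886 nearpts 64125 lowest z-tcp [0.0353 0.0368 0.0393] y rel [ 0.4429 -0.0385  0.3209]
w5 cam-tcp z 0.16595708830423275 nearpts 78223 lowest z-tcp [-0.1147 -0.1127 -0.1114] y rel [0.608  0.5034 0.0575]
w7 cam-tcp z 0.16599358369234601 nearpts 64810 lowest z-tcp [0.0338 0.0351 0.0377] y rel [ 0.4408 -0.0063  0.2137]
w8 cam-tcp z 0.16603435666920796 nearpts 303315 lowest z-tcp [-0.0429 -0.0424 -0.0419] y rel [ 0.4627  0.0762 -0.0026]
w9 cam-tcp z 0.16604552124101005 nearpts 304963 lowest z-tcp [-0.0437 -0.043  -0.0425] y rel [ 0.471   0.0772 -0.0026]
w8 250 290 [0.4151 0.0023 0.0721]
w8 262 300 [ 0.4182 -0.0058  0.0636]
w8 372 290 [0.4608 0.0022 0.0718]
w8 385 300 [0.4642 0.0023 0.0807]
w9 250 290 [ 0.4083 -0.0134  0.0319]
w9 262 300 [0.4213 0.0044 0.0811]
w9 372 290 [0.4628 0.0006 0.0636]
w9 385 300 [ 0.4812 -0.0342 -0.0011]
s8 (120, 110, 3)
[[0.404, -0.018, 0.115], [0.404, -0.022, 0.111], [0.392, 0.106, 0.002], [0.392, 0.097, 0.0], [0.393, 0.085, 0.001], [0.393, 0.078, -0.002], [0.393, 0.066, -0.001]]
[[0.464, -0.021, 0.116], [0.464, -0.022, 0.109], [0.464, -0.022, 0.101], [0.463, -0.021, 0.093], [0.463, -0.019, 0.083], [0.463, -0.022, 0.078], [0.463, -0.019, 0.068]]
s9 (120, 110, 3)
[[0.404, -0.02, 0.117], [0.391, 0.125, -0.004], [0.392, 0.107, 0.002], [0.392, 0.099, -0.001], [0.393, 0.084, 0.002], [0.393, 0.079, -0.003], [0.393, 0.067, -0.002]]
[[0.464, -0.018, 0.114], [0.464, -0.021, 0.108], [0.464, -0.016, 0.096], [0.463, -0.016, 0.088], [0.463, -0.014, 0.079], [0.463, -0.014, 0.071], [0.463, -0.018, 0.066]]
```

The fingertips really end about 22 mm behind the reported TCP, plus the opening swing (35 mm behind when open). The jar was therefore held by its lid only. I back off, open, re-measure and go about 25 mm deeper.

>>> drive_tool --rows '[{"offset": [0,0,-0.03],"rotation": [0,0,0],"claw": 0.35},{"offset": [0,0,-0.1],"rotation": [0,0,0],"claw": 0.5},{"offset": [0,0,-0.25],"rotation": [0,0,0],"claw": 0.95},{"offset": [0,0,-0.4],"rotation": [0,0,0],"claw": 1},{"offset": [0,0,-0.4],"rotation": [0,0,0],"claw": 1},{"offset": [0,0,-0.4],"rotation": [0,0,0],"claw": 1},{"offset": [0,0,-0.4],"rotation": [0,0,0],"claw": 1}]'

```text
clock: 20.78
tcp_pos: [0.4396, -0.0083, 0.0994]
orientation: [2.222, 2.221, -0.0]
contact_force: [-0.1, -1.1, 0.2]
grip_width: 0.085
gripper_force: 0.0
```

```bash
python3 -c "
from h import *
d=snap('wrist','w10'); X=cloud(d).reshape(-1,3)
for z in (.064,.032):
    P=X[(np.hypot(X[:,0]-.441,X[:,1]+.0085)<.045)&(abs(X[:,2]-z)<.004)]; print(len(P),np.median(P[:,2]),cv2.minAreaRect(P[:,:2].astype(np.float32)))
"; python3 go.py 0.440 -0.0075 0.015
```

```text
5384 0.06367232666552516 ((0.44009071588516235, -0.007152371108531952), (0.053401775658130646, 0.052863530814647675), 54.876155853271484)
2799 0.031473877476135774 ((0.43807244300842285, 0.0023538190871477127), (0.06739413738250732, 0.04748408868908882), 5.454708099365234)
t 20.83 tcp [ 0.4393 -0.0083  0.0989] x [ 0.  1. -0.] z [-1.e-03 -1.e-04 -1.e+00] w 0.0855 q [ 0.46  0.32 -0.67  2.16  0.29  0.75 -0.4 ]
offset [0.005 0.005 0.56 ]
rot [-0.0005  0.0001 -0.0001]
```

The spool has not moved. Descend and grip it.

>>> drive_tool --rows '[{"offset": [0.005,0.005,0.12],"rotation": [0,0,0],"claw": 1},{"offset": [0.005,0.005,0.25],"rotation": [0,0,0],"claw": 1},{"offset": [0.005,0.005,0.38],"rotation": [0,0,0],"claw": 1},{"offset": [0.005,0.005,0.48],"rotation": [0,0,0],"claw": 1},{"offset": [0.005,0.005,0.56],"rotation": [0,0,0],"claw": 1},{"offset": [0.005,0.005,0.56],"rotation": [0,0,0],"claw": 0.85},{"offset": [0.005,0.005,0.56],"rotation": [0,0,0],"claw": 0.75},{"offset": [0.005,0.005,0.56],"rotation": [0,0,0],"claw": 0.68},{"offset": [0.005,0.005,0.56],"rotation": [0,0,0],"claw": 0.6},{"offset": [0.005,0.005,0.56],"rotation": [0,0,0],"claw": 0.5},{"offset": [0.005,0.005,0.56],"rotation": [0,0,0],"claw": 0.5},{"offset": [0.005,0.005,0.56],"rotation": [0,0,0],"claw": 0.5},{"offset": [0.005,0.005,0.56],"rotation": [0,0,0],"claw": 0.5},{"offset": [0.005,0.005,0.56],"rotation": [0,0,0],"claw": 0.5}]' --force 25

```text
clock: 22.0
tcp_pos: [0.441, -0.0073, 0.0161]
orientation: [2.221, 2.221, 0.001]
contact_force: [-2.6, 0.5, 7.0]
grip_width: 0.0528
gripper_force: 26.2
```

```bash
python3 go.py 0.464 -0.387 0.15
```

```text
t 22.0 tcp [ 0.441  -0.0073  0.0161] x [ 0.  1. -0.] z [ 1.1e-03 -3.0e-04 -1.0e+00] w 0.0528 q [ 0.35  0.46 -0.56  2.22  0.46  0.57 -0.56]
offset [-2.532  0.154 -0.892]
rot [ 0.0005  0.0001 -0.    ]
```

>>> drive_tool --rows '[{"offset": [0,0,-0.05],"rotation": [0,0,0],"claw": 0.5},{"offset": [0,0,-0.12],"rotation": [0,0,0],"claw": 0.5},{"offset": [0,0,-0.25],"rotation": [0,0,0],"claw": 0.5},{"offset": [0,0,-0.4],"rotation": [0,0,0],"claw": 0.5},{"offset": [-0.1,0.03,-0.6],"rotation": [0,0,0],"claw": 0.5},{"offset": [-0.2,0.06,-0.75],"rotation": [0,0,0],"claw": 0.5},{"offset": [-0.35,0.09,-0.75],"rotation": [0,0,0],"claw": 0.5},{"offset": [-0.5,0.12,-0.75],"rotation": [0,0,0],"claw": 0.5},{"offset": [-0.65,0.15,-0.75],"rotation": [0,0,0],"claw": 0.5},{"offset": [-0.8,0.15,-0.75],"rotation": [0,0,0],"claw": 0.5},{"offset": [-1,0.15,-0.75],"rotation": [0,0,0],"claw": 0.5}]'

```text
clock: 22.92
tcp_pos: [0.4636, -0.1572, 0.1291]
orientation: [2.218, 2.223, 0.002]
contact_force: [-0.1, 0.3, -0.2]
grip_width: 0.0534
gripper_force: 26.4
```

>>> drive_tool --rows '[{"offset": [-0.2,0,0],"rotation": [0,0,0],"claw": 0.5},{"offset": [-0.4,0,0],"rotation": [0,0,0],"claw": 0.5},{"offset": [-0.6,0,0],"rotation": [0,0,0],"claw": 0.5},{"offset": [-0.8,0,0],"rotation": [0,0,0],"claw": 0.5},{"offset": [-1,0,0],"rotation": [0,0,0],"claw": 0.5}]'

```text
clock: 23.33
tcp_pos: [0.4629, -0.309, 0.1291]
orientation: [2.221, 2.221, 0.001]
contact_force: [0.6, -0.5, -0.4]
grip_width: 0.0532
gripper_force: 26.4
```

>>> drive_tool --rows '[{"offset": [-0.17,0,0],"rotation": [0,0,0],"claw": 0.5},{"offset": [-0.3,0,0],"rotation": [0,0,0],"claw": 0.5},{"offset": [-0.3,0,0],"rotation": [0,0,0],"claw": 0.5},{"offset": [-0.3,0,0],"rotation": [0,0,0],"claw": 0.5},{"offset": [-0.3,0,0],"rotation": [0,0,0],"claw": 0.5}]'

```text
clock: 23.75
tcp_pos: [0.4632, -0.3515, 0.1285]
orientation: [-2.221, -2.222, -0.001]
contact_force: [0.3, 0.7, -0.6]
grip_width: 0.0529
gripper_force: 26.4
```

```bash
python3 go.py 0.464 -0.387 0.13; python3 -c "
from h import *
d=snap('wrist','w11'); s=snap('side','s11'); X=cloud(d).reshape(-1,3); t=get_obs()['tcp_pos']
P=X[(X[:,2]>.03)&(X[:,2]<.065)&(np.hypot(X[:,0]-.464,X[:,1]+.387)<.03)]; print('post',len(P),P.mean(0) if len(P) else 0)
P=X[(X[:,2]>.007)&(X[:,2]<.014)&(np.hypot(X[:,0]-.464,X[:,1]+.387)<.06)]; print('base',len(P),cv2.minAreaRect(P[:,:2].astype(np.float32)))
zt=t[2]+.0159+.032; P=X[(abs(X[:,2]-zt)<.004)&(np.hypot(*(X[:,:2]-t[:2]).T)<.035)]; print('spool top',len(P),np.median(P[:,2]),zt,cv2.minAreaRect(P[:,:2].astype(np.float32))[:2])
r=cv2.resize
cv2.imwrite('pics/c11.png',np.hstack([r(d['frame'],(480,360)),r(s['frame'][330:480,240:390],(320,360))])[:,:,::-1])"
```

```text
t 23.75 tcp [ 0.4632 -0.3515  0.1285] x [-0.     1.     0.001] z [ 6.e-04  6.e-04 -1.e+00] w 0.0529 q [ 0.95  0.46 -0.53  1.83  0.28  0.92  0.3 ]
offset [-0.237  0.005 -0.01 ]
rot [ 0.0003 -0.0003  0.0002]
post 0 0
base 2137 ((0.4664197564125061, -0.38460662961006165), (0.07072944939136505, 0.07792901247739792), 29.04393196105957)
spool top 13983 0.17580608534975015 0.17623912161472444 ((0.4599439203739166, -0.3500852882862091), (0.05392442271113396, 0.062253061681985855))
```

View pics/c11.png

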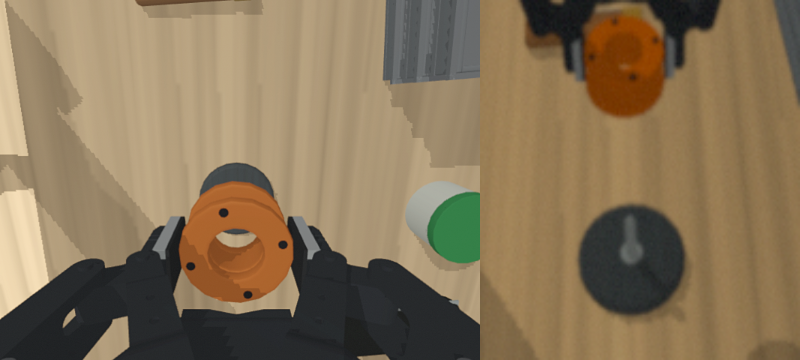

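```bash
python3 -c "
from h import *
from scipy.optimize import least_squares
d=load('w11'); X=cloud(d).reshape(-1,3)
P=X[(X[:,2]>.006)&(X[:,2]<.014)&(np.hypot(X[:,0]-.464,X[:,1]+.387)<.06)]
h=cv2.convexHull(P[:,:2].astype(np.float32))[:,0]; print(np.round(h,4).tolist())
h=h[h[:,1]>-.375]
r=least_squares(lambda p:np.hypot(h[:,0]-p[0],h[:,1]-p[1])-.04,[.464,-.387],loss='soft_l1',f_scale=.001); print(r.x,np.abs(r.fun).max())
s=load('s11'); print(at_z(s,[[240+149*150/320,330+215*150/360]],.053))
"
```

```text
[[0.5016000270843506, -0.38429999351501465], [0.5016000270843506, -0.38199999928474426], [0.5015000104904175, -0.37959998846054077], [0.5013999938964844, -0.37779998779296875], [0.4997999966144562, -0.37310001254081726], [0.4970000088214874, -0.3668999969959259], [0.49549999833106995, -0.36480000615119934], [0.49309998750686646, -0.36160001158714294], [0.49059998989105225, -0.3589000105857849], [0.48980000615119934, -0.3580000102519989], [0.48910000920295715, -0.35749998688697815], [0.48669999837875366, -0.35569998621940613], [0.4819999933242798, -0.35249999165534973], [0.4797999858856201, -0.3513999879360199], [0.47510001063346863, -0.34940001368522644], [0.47049999237060547, -0.3479999899864197], [0.4636000096797943, -0.3472999930381775], [0.46129998564720154, -0.3474000096321106], [0.4551999866962433, -0.3481999933719635], [0.4514000117778778, -0.34880000352859497], [0.44440001249313354, -0.35199999809265137], [0.44130000472068787, -0.35370001196861267], [0.4381999969482422, -0.3560999929904938], [0.4350000023841858, -0.358599990606308], [0.4318000078201294, -0.36250001192092896], [0.429500013589859, -0.36559998989105225], [0.4278999865055084, -0.3686000108718872], [0.4268999993801117, -0.37059998512268066], [0.4244000017642975, -0.37720000743865967], [0.42329999804496765, -0.3840000033378601], [0.44749999046325684, -0.42329999804496765], [0.45239999890327454, -0.424699991941452], [0.45809999108314514, -0.42590001225471497], [0.46869999170303345, -0.42649999260902405], [0.47609999775886536, -0.42480000853538513]]
[ 0.46278388 -0.38752188] 0.0003978077040582284
[[ 0.46391894 -0.38721611  0.053     ]]
```

>>> drive_tool --rows '[{"offset": [-0.1,0,0],"rotation": [0,0,0],"claw": 0.5},{"offset": [-0.2,0,0],"rotation": [0,0,0],"claw": 0.5},{"offset": [-0.24,0,0.1],"rotation": [0,0,0],"claw": 0.5},{"offset": [-0.24,0,0.2],"rotation": [0,0,0],"claw": 0.5},{"offset": [-0.24,0,0.32],"rotation": [0,0,0],"claw": 0.5},{"offset": [-0.24,0,0.44],"rotation": [0,0,0],"claw": 0.5},{"offset": [-0.24,0,0.52],"rotation": [0,0,0],"claw": 0.5},{"offset": [-0.24,0,0.55],"rotation": [0,0,0],"claw": 0.5},{"offset": [-0.24,0,0.55],"rotation": [0,0,0],"claw": 0.5},{"offset": [-0.24,0,0.55],"rotation": [0,0,0],"claw": 0.5}]'

```text
clock: 24.68
tcp_pos: [0.4634, -0.3886, 0.0454]
orientation: [2.221, 2.221, 0.0]
contact_force: [-0.1, -0.1, -0.4]
grip_width: 0.0529
gripper_force: 26.4
```

```bash
python3 go.py 0.4632 -0.3875 -0.006; python3 -c "
from h import *
d=snap('wrist','w12'); s=snap('side','s12'); r=cv2.resize
cv2.imwrite('pics/c12.png',np.hstack([r(d['frame'][150:450,160:560],(480,360)),r(s['frame'][370:480,255:365],(320,360),interpolation=2)])[:,:,::-1])"
```

```text
t 24.68 tcp [ 0.4634 -0.3886  0.0454] x [ 0.  1. -0.] z [ 3.e-04 -0.e+00 -1.e+00] w 0.0529 q [ 0.94  0.6  -0.47  1.83  0.36  0.8   0.29]
offset [ 0.007 -0.001  0.343]
rot [ 0.0001  0.     -0.0001]
```

View pics/c12.png

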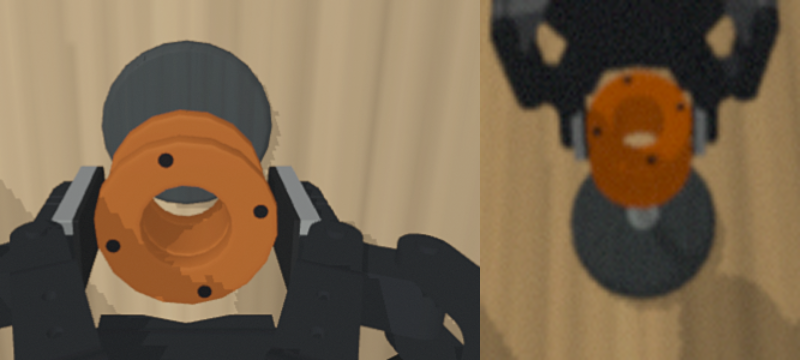

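The spool is level above the post and its position matches the fit, so I lower it gently over the post.

>>> drive_tool --rows '[{"offset": [0.007,0,0.04],"rotation": [0,0,0],"claw": 0.5},{"offset": [0.007,0,0.08],"rotation": [0,0,0],"claw": 0.5},{"offset": [0.007,0,0.12],"rotation": [0,0,0],"claw": 0.5},{"offset": [0.007,0,0.15],"rotation": [0,0,0],"claw": 0.5},{"offset": [0.007,0,0.15],"rotation": [0,0,0],"claw": 0.5}]'

```text
clock: 25.2
tcp_pos: [0.4623, -0.3868, 0.0215]
orientation: [-2.22, -2.22, 0.001]
contact_force: [-0.4, -0.4, 0.0]
grip_width: 0.053
gripper_force: 26.4
```

>>> drive_tool --rows '[{"offset": [0,0,0.04],"rotation": [0,0,0],"claw": 0.5},{"offset": [0,0,0.08],"rotation": [0,0,0],"claw": 0.5},{"offset": [0,0,0.12],"rotation": [0,0,0],"claw": 0.5},{"offset": [0,0,0.15],"rotation": [0,0,0],"claw": 0.5},{"offset": [0,0,0.17],"rotation": [0,0,0],"claw": 0.5},{"offset": [0,0,0.18],"rotation": [0,0,0],"claw": 0.5},{"offset": [0,0,0.185],"rotation": [0,0,0],"claw": 0.5},{"offset": [0,0,0.185],"rotation": [0,0,0],"claw": 0.5},{"offset": [0,0,0.185],"rotation": [0,0,0],"claw": 0.5}]'

```text
clock: 25.95
tcp_pos: [0.4633, -0.3874, -0.0047]
orientation: [2.221, 2.221, 0.0]
contact_force: [0.9, 0.1, -0.1]
grip_width: 0.053
gripper_force: 26.4
```

Down within about 1 mm with no jamming. Touch down and release.

>>> drive_tool --rows '[{"offset": [0,0,0.005],"rotation": [0,0,0],"claw": 0.5},{"offset": [0,0,0.009],"rotation": [0,0,0],"claw": 0.5},{"offset": [0,0,0.009],"rotation": [0,0,0],"claw": 0.5},{"offset": [0,0,0.009],"rotation": [0,0,0],"claw": 0.5}]'

```text
clock: 26.28
tcp_pos: [0.4633, -0.3875, -0.0058]
orientation: [2.221, 2.221, -0.0]
contact_force: [-0.2, 0.7, 3.1]
grip_width: 0.0532
gripper_force: 26.6
```

>>> drive_tool --rows '[{"offset": [0,0,0],"rotation": [0,0,0],"claw": 0.7},{"offset": [0,0,0],"rotation": [0,0,0],"claw": 0.85},{"offset": [0,0,0],"rotation": [0,0,0],"claw": 1},{"offset": [0,0,0],"rotation": [0,0,0],"claw": 1},{"offset": [0,0,0],"rotation": [0,0,0],"claw": 1},{"offset": [0,0,-0.05],"rotation": [0,0,0],"claw": 1},{"offset": [0,0,-0.15],"rotation": [0,0,0],"claw": 1},{"offset": [0,0,-0.35],"rotation": [0,0,0],"claw": 1},{"offset": [0,0,-0.6],"rotation": [0,0,0],"claw": 1},{"offset": [0,0,-0.8],"rotation": [0,0,0],"claw": 1},{"offset": [0,0,-0.95],"rotation": [0,0,0],"claw": 1},{"offset": [0,0,-0.95],"rotation": [0,0,0],"claw": 1},{"offset": [0,0,-0.95],"rotation": [0,0,0],"claw": 1}]'

```text
clock: 27.37
tcp_pos: [0.464, -0.3879, 0.1383]
orientation: [2.219, 2.219, 0.0]
contact_force: [-1.0, -0.5, 0.2]
grip_width: 0.0856
gripper_force: 0.0
```

```bash
python3 go.py 0.440 -0.008 0.13; python3 -c "
from h import *
d=snap('wrist','w13'); X=cloud(d).reshape(-1,3)
P=X[(np.hypot(X[:,0]-.463,X[:,1]+.3875)<.04)&(abs(X[:,2]-.042)<.006)]; print(len(P),np.median(P[:,2]),cv2.minAreaRect(P[:,:2].astype(np.float32)))
P=X[(np.hypot(X[:,0]-.463,X[:,1]+.3875)<.013)&(X[:,2]>.05)]; print(len(P),P.mean(0),P.max(0))"
```

```text
t 27.37 tcp [ 0.464  -0.3879  0.1383] x [ 0.     1.    -0.002] z [ 0.0026 -0.0024 -1.    ] w 0.0856 q [ 0.98  0.48 -0.52  1.77  0.29  0.96  0.35]
offset [ 2.533 -0.16   0.049]
rot [ 0.0013  0.0012 -0.0001]
3455 0.04164135351094421 ((0.4624049961566925, -0.38752683997154236), (0.053125880658626556, 0.05253920704126358), 88.92874908447266)
2636 [ 0.46297763 -0.37572311  0.2398902 ] [ 0.47022563 -0.37451893  0.25245912]
```

The spool is seated with its top at z = 0.0416, within 0.5 mm of the post. Back for the tin.

>>> drive_tool --rows '[{"offset": [0.25,-0.04,0],"rotation": [0,0,0],"claw": 1},{"offset": [0.5,-0.08,0],"rotation": [0,0,0],"claw": 1},{"offset": [0.75,-0.12,0],"rotation": [0,0,0],"claw": 1},{"offset": [1,-0.16,0],"rotation": [0,0,0],"claw": 1}]'

```text
clock: 27.75
tcp_pos: [0.4374, -0.2354, 0.1347]
orientation: [-2.22, -2.219, 0.001]
contact_force: [0.8, 0.4, -0.1]
grip_width: 0.085
gripper_force: 0.0
```

>>> drive_tool --rows '[{"offset": [0.25,0,0],"rotation": [0,0,0],"claw": 1},{"offset": [0.5,0,0],"rotation": [0,0,0],"claw": 1},{"offset": [0.75,0,0],"rotation": [0,0,0],"claw": 1},{"offset": [1,0,0],"rotation": [0,0,0],"claw": 1}]'

```text
clock: 28.08
tcp_pos: [0.4375, -0.0856, 0.1351]
orientation: [-2.22, -2.22, 0.002]
contact_force: [1.0, 0.0, 0.8]
grip_width: 0.0854
gripper_force: 0.0
```

>>> drive_tool --rows '[{"offset": [0.25,0,0],"rotation": [0,0,0],"claw": 1},{"offset": [0.53,0,0],"rotation": [0,0,0],"claw": 1},{"offset": [0.53,0,0],"rotation": [0,0,0],"claw": 1},{"offset": [0.53,0,0],"rotation": [0,0,0],"claw": 1},{"offset": [0.53,0,0],"rotation": [0,0,0],"claw": 1},{"offset": [0.53,0,0],"rotation": [0,0,0],"claw": 1}]'

```text
clock: 28.58
tcp_pos: [0.4385, -0.0092, 0.1355]
orientation: [-2.223, -2.218, 0.002]
contact_force: [-0.5, -0.9, 0.4]
grip_width: 0.0852
gripper_force: 0.0
```

```bash
python3 -c "
from h import *
d=snap('wrist','w14'); X=cloud(d).reshape(-1,3)
P=X[(np.hypot(X[:,0]-.439,X[:,1]+.008)<.05)&(abs(X[:,2]-.032)<.005)]; print(len(P),np.median(P[:,2]),cv2.minAreaRect(P[:,:2].astype(np.float32)))"; python3 go.py 0.4385 -0.0075 -0.024
```

```text
6705 0.03133106497298524 ((0.4390147626399994, -0.007877763360738754), (0.06732209771871567, 0.0678430050611496), 48.54159164428711)
t 28.63 tcp [ 0.4386 -0.0093  0.1356] x [ 0.003  1.    -0.   ] z [-1.5e-03 -2.0e-04 -1.0e+00] w 0.0853 q [ 0.52  0.26 -0.72  2.13  0.23  0.83 -0.34]
offset [1.200e-02 1.000e-03 1.064e+00]
rot [-0.0007  0.0001 -0.0013]
```

>>> drive_tool --rows '[{"offset": [0.009,0.003,0.15],"rotation": [0,0,0],"claw": 1},{"offset": [0.009,0.003,0.3],"rotation": [0,0,0],"claw": 1},{"offset": [0.009,0.003,0.45],"rotation": [0,0,0],"claw": 1},{"offset": [0.009,0.003,0.6],"rotation": [0,0,0],"claw": 1},{"offset": [0.009,0.003,0.7],"rotation": [0,0,0],"claw": 1},{"offset": [0.009,0.003,0.8],"rotation": [0,0,0],"claw": 1},{"offset": [0.009,0.003,0.8],"rotation": [0,0,0],"claw": 1},{"offset": [0.009,0.003,0.8],"rotation": [0,0,0],"claw": 1}]'

```text
clock: 29.3
tcp_pos: [0.4389, -0.0074, 0.0158]
orientation: [-2.222, -2.219, 0.002]
contact_force: [0.0, -0.6, 0.3]
grip_width: 0.0852
gripper_force: 0.0
```

```bash
python3 go.py 0.439 -0.0079 -0.023
```

```text
t 29.3 tcp [ 0.4389 -0.0074  0.0158] x [ 0.002  1.    -0.   ] z [-2.1e-03 -1.0e-04 -1.0e+00] w 0.0852 q [ 0.37  0.47 -0.59  2.22  0.47  0.58 -0.57]
offset [-0.003  0.001  0.258]
rot [-0.001   0.0001 -0.0008]
```

>>> drive_tool --rows '[{"offset": [0,0,0.06],"rotation": [0,0,0],"claw": 1},{"offset": [0,0,0.12],"rotation": [0,0,0],"claw": 1},{"offset": [0,0,0.18],"rotation": [0,0,0],"claw": 1},{"offset": [0,0,0.22],"rotation": [0,0,0],"claw": 1},{"offset": [0,0,0.25],"rotation": [0,0,0],"claw": 1},{"offset": [0,0,0.25],"rotation": [0,0,0],"claw": 1},{"offset": [0,0,0.25],"rotation": [0,0,0],"claw": 0.9},{"offset": [0,0,0.25],"rotation": [0,0,0],"claw": 0.82},{"offset": [0,0,0.25],"rotation": [0,0,0],"claw": 0.75},{"offset": [0,0,0.25],"rotation": [0,0,0],"claw": 0.68},{"offset": [0,0,0.25],"rotation": [0,0,0],"claw": 0.68},{"offset": [0,0,0.25],"rotation": [0,0,0],"claw": 0.68},{"offset": [0,0,0.25],"rotation": [0,0,0],"claw": 0.68},{"offset": [0,0,0.25],"rotation": [0,0,0],"claw": 0.68}]' --force 35

```text
clock: 30.47
tcp_pos: [0.4399, -0.0063, -0.0208]
orientation: [2.221, 2.221, 0.001]
contact_force: [-2.4, 0.8, 5.9]
grip_width: 0.0668
gripper_force: 39.0
```

```bash
python3 go.py 0.670 -0.171 0.13
```

```text
t 30.47 tcp [ 0.4399 -0.0063 -0.0208] x [-0.  1. -0.] z [ 8.e-04 -1.e-04 -1.e+00] w 0.0668 q [ 0.31  0.54 -0.52  2.23  0.56  0.5  -0.65]
offset [-1.098  1.535 -1.004]
rot [0.0004 0.     0.    ]
```

>>> drive_tool --rows '[{"offset": [0,0,-0.05],"rotation": [0,0,0],"claw": 0.68},{"offset": [0,0,-0.12],"rotation": [0,0,0],"claw": 0.68},{"offset": [0,0,-0.25],"rotation": [0,0,0],"claw": 0.68},{"offset": [0,0,-0.4],"rotation": [0,0,0],"claw": 0.68},{"offset": [0,0,-0.6],"rotation": [0,0,0],"claw": 0.68},{"offset": [0,0,-0.8],"rotation": [0,0,0],"claw": 0.68},{"offset": [0,0,-0.95],"rotation": [0,0,0],"claw": 0.68},{"offset": [0,0,-1],"rotation": [0,0,0],"claw": 0.68}]'

```text
clock: 31.13
tcp_pos: [0.4414, -0.0062, 0.1325]
orientation: [2.218, 2.218, 0.005]
contact_force: [0.5, 1.2, -1.5]
grip_width: 0.0667
gripper_force: 40.2
```

>>> drive_tool --rows '[{"offset": [-0.1,0.13,-0.1],"rotation": [0,0,0],"claw": 0.68},{"offset": [-0.2,0.27,-0.1],"rotation": [0,0,0],"claw": 0.68},{"offset": [-0.35,0.45,-0.1],"rotation": [0,0,0],"claw": 0.68},{"offset": [-0.5,0.65,-0.1],"rotation": [0,0,0],"claw": 0.68},{"offset": [-0.6,0.82,-0.1],"rotation": [0,0,0],"claw": 0.68},{"offset": [-0.75,1,-0.1],"rotation": [0,0,0],"claw": 0.68},{"offset": [-0.75,1,-0.1],"rotation": [0,0,0],"claw": 0.68}]'

```text
clock: 31.72
tcp_pos: [0.5933, -0.1247, 0.1429]
orientation: [2.227, 2.213, 0.001]
contact_force: [-0.3, -1.1, -1.4]
grip_width: 0.0669
gripper_force: 40.3
```

>>> drive_tool --rows '[{"offset": [-0.12,0.18,0],"rotation": [0,0,0],"claw": 0.68},{"offset": [-0.25,0.37,0],"rotation": [0,0,0],"claw": 0.68},{"offset": [-0.35,0.53,0],"rotation": [0,0,0],"claw": 0.68},{"offset": [-0.35,0.53,0],"rotation": [0,0,0],"claw": 0.68},{"offset": [-0.35,0.53,0],"rotation": [0,0,0],"claw": 0.68},{"offset": [-0.35,0.53,0],"rotation": [0,0,0],"claw": 0.68}]'

```text
clock: 32.22
tcp_pos: [0.6679, -0.1706, 0.1428]
orientation: [-2.219, -2.22, 0.001]
contact_force: [-0.3, -0.4, -1.5]
grip_width: 0.0669
gripper_force: 40.5
```

```bash
python3 go.py 0.670 -0.171 0.056; python3 -c "
from h import *
d=snap('wrist','w15'); s=snap('side','s15'); X=cloud(d).reshape(-1,3)
P=X[(abs(X[:,2]-.098)<.004)&(np.hypot(X[:,0]-.67,X[:,1]+.171)<.13)]; print('rim',len(P),cv2.minAreaRect(P[:,:2].astype(np.float32)),P.min(0),P.max(0))
r=cv2.resize
cv2.imwrite('pics/c15.png',np.hstack([r(d['frame'],(480,360)),r(s['frame'][200:400,340:500],(320,360))])[:,:,::-1])"
```

```text
t 32.22 tcp [ 0.6679 -0.1706  0.1428] x [-0.001  1.     0.001] z [-0.0021  0.0011 -1.    ] w 0.0669 q [ 0.55  0.63 -0.59  1.54  0.38  1.09 -0.12]
offset [-0.003  0.015  0.579]
rot [-0.0011 -0.0006  0.0003]
rim 12069 ((0.6666057109832764, -0.17038747668266296), (0.14896084368228912, 0.18894770741462708), 5.252596378326416) [ 0.58427791 -0.27075044  0.09400209] [ 0.74380204 -0.06976706  0.10006636]
```

View pics/c15.png

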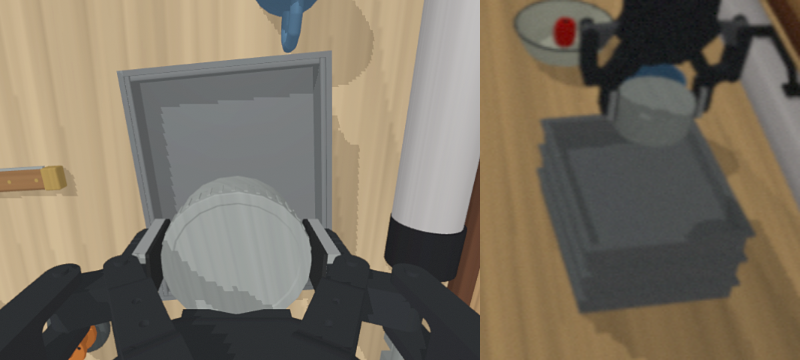

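The tin is level above the tray, which is centred near (0.667, −0.170). Lower it.

>>> drive_tool --rows '[{"offset": [0,0,0.08],"rotation": [0,0,0],"claw": 0.68},{"offset": [0,0,0.18],"rotation": [0,0,0],"claw": 0.68},{"offset": [0,0,0.28],"rotation": [0,0,0],"claw": 0.68},{"offset": [0,0,0.38],"rotation": [0,0,0],"claw": 0.68},{"offset": [0,0,0.45],"rotation": [0,0,0],"claw": 0.68},{"offset": [0,0,0.5],"rotation": [0,0,0],"claw": 0.68},{"offset": [0,0,0.53],"rotation": [0,0,0],"claw": 0.68},{"offset": [0,0,0.55],"rotation": [0,0,0],"claw": 0.68},{"offset": [0,0,0.56],"rotation": [0,0,0],"claw": 0.68},{"offset": [0,0,0.56],"rotation": [0,0,0],"claw": 0.68},{"offset": [0,0,0.56],"rotation": [0,0,0],"claw": 0.68}]'

```text
clock: 33.23
tcp_pos: [0.6695, -0.1715, 0.0604]
orientation: [2.221, 2.221, 0.001]
contact_force: [-0.0, 0.7, -1.7]
grip_width: 0.0668
gripper_force: 40.6
```

>>> drive_tool --rows '[{"offset": [0,0,0.012],"rotation": [0,0,0],"claw": 0.68},{"offset": [0,0,0.022],"rotation": [0,0,0],"claw": 0.68},{"offset": [0,0,0.03],"rotation": [0,0,0],"claw": 0.68},{"offset": [0,0,0.034],"rotation": [0,0,0],"claw": 0.68},{"offset": [0,0,0.034],"rotation": [0,0,0],"claw": 0.68},{"offset": [0,0,0.034],"rotation": [0,0,0],"claw": 0.68}]'

```text
clock: 33.73
tcp_pos: [0.6692, -0.1715, 0.0554]
orientation: [2.221, 2.221, 0.0]
contact_force: [-2.8, 0.4, 5.5]
grip_width: 0.0667
gripper_force: 41.2
```

In contact. Release and rise.

>>> drive_tool --rows '[{"offset": [0,0,0],"rotation": [0,0,0],"claw": 0.85},{"offset": [0,0,0],"rotation": [0,0,0],"claw": 0.93},{"offset": [0,0,0],"rotation": [0,0,0],"claw": 0.95},{"offset": [0,0,0],"rotation": [0,0,0],"claw": 0.95},{"offset": [0,0,0],"rotation": [0,0,0],"claw": 0.95},{"offset": [0,0,-0.05],"rotation": [0,0,0],"claw": 0.95},{"offset": [0,0,-0.15],"rotation": [0,0,0],"claw": 0.95},{"offset": [0,0,-0.35],"rotation": [0,0,0],"claw": 0.95},{"offset": [0,0,-0.6],"rotation": [0,0,0],"claw": 0.95},{"offset": [0,0,-0.8],"rotation": [0,0,0],"claw": 0.95},{"offset": [0,0,-0.95],"rotation": [0,0,0],"claw": 0.95},{"offset": [0,0,-0.95],"rotation": [0,0,0],"claw": 0.95},{"offset": [0,0,-0.95],"rotation": [0,0,0],"claw": 0.95}]'

```text
clock: 34.82
tcp_pos: [0.6704, -0.1714, 0.2005]
orientation: [2.219, 2.219, 0.004]
contact_force: [0.1, -0.1, -0.9]
grip_width: 0.0812
gripper_force: 0.0
```

>>> drive_tool --rows '[{"offset": [0,-0.25,0],"rotation": [0,0,0],"claw": 0.95},{"offset": [0,-0.5,0],"rotation": [0,0,0],"claw": 0.95},{"offset": [0,-0.75,0],"rotation": [0,0,0],"claw": 0.95},{"offset": [0,-1,0],"rotation": [0,0,0],"claw": 0.95},{"offset": [0,-1,0],"rotation": [0,0,0],"claw": 0.95},{"offset": [0,-1,0],"rotation": [0,0,0],"claw": 0.95},{"offset": [0,-1,0],"rotation": [0,0,0],"claw": 0.95},{"offset": [0,-1,0],"rotation": [0,0,0],"claw": 0.95}]'

```text
clock: 35.48
tcp_pos: [0.5203, -0.1713, 0.1973]
orientation: [2.221, 2.222, 0.002]
contact_force: [0.7, 0.4, -0.3]
grip_width: 0.0814
gripper_force: 0.0
```

```bash
python3 -c "
from h import *
a=snap('top','t16'); s=snap('side','s16'); X=cloud(a)
def c(n,x,y,z,r,dz=.006):
    P=X.reshape(-1,3);P=P[(np.hypot(P[:,0]-x,P[:,1]-y)<r)&(abs(P[:,2]-z)<dz)]; print(n,len(P),np.median(P[:,2]).round(4) if len(P) else '',np.round(cv2.minAreaRect(P[:,:2].astype(np.float32))[:2],4) if len(P) else '')
c('tin',.668,-.171,.108,.05);c('float',.648,.181,.04,.025,.008);c('jar',.452,.365,.064,.04);c('spool',.463,-.387,.042,.035)
c('mug',.715,.01,.073,.045);c('torch',.695,.4145,.107,.03)
r=cv2.resize
cv2.imwrite('pics/c16.png',np.hstack([r(a['frame'][110:310,130:510],(480,300)),r(s['frame'][150:470,260:500],(240,300))])[:,:,::-1])"; python3 go.py
```

```text
tin 656 0.1083 [[ 0.6697 -0.1718]
 [ 0.0663  0.0669]]
float 91 0.04 [[0.6482 0.1809]
 [0.0255 0.0226]]
jar 244 0.0649 [[0.4534 0.3663]
 [0.0424 0.038 ]]
spool 0  
mug 149 0.0739 [[0.7147 0.0104]
 [0.0724 0.073 ]]
torch 121 0.1089 [[0.6964 0.4154]
 [0.0281 0.0262]]
t 35.58 tcp [ 0.5203 -0.1711  0.1971] x [-0.001  1.     0.001] z [ 7.e-04  8.e-04 -1.e+00] w 0.0812 q [ 0.74  0.35 -0.66  1.84  0.25  1.03 -0.02]
```

View pics/c16.png

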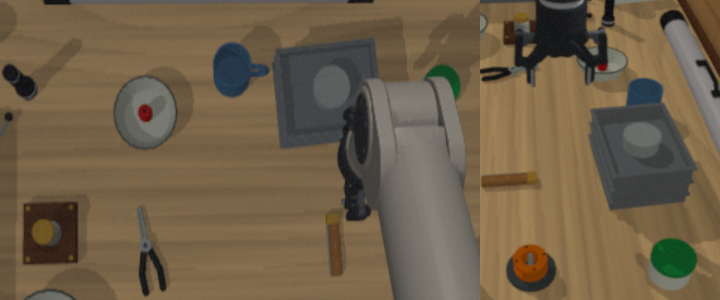

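All four things are seated: float in the bowl, jar in its hole, spool on the stand with the post through it, tin in the top tier. The mug and torch have not moved.

```bash
python3 -c "
from bench import hand_in
print(hand_in())"
```

```text
the job is handed in; nothing more can be done
None
```

The float, jar, spool and tin are all stowed upright in their places, the mug and torch have not moved, and the job is handed in at about 36 s; no verdict came back.

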